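# Swap the wrong globe and set a lamp kit upright in ring supports

### The job

Get this lamp kit ready for wiring: clear the roll of tape off the cork rings and lay it flat on the bench, well off the black mat, and set every large globe of the blue kit tote in a cork ring of its own, neck straight up so that it sits level. One small globe has got into the kit by mistake: stand it in a free seat of the cardboard stock carton and use the large globe from that carton in its place. Leave the stock's own small globe in the carton, and do not disturb the tin, glue and screwdriver.

Things in the scene. Friction and masses are not known exactly. Their poses are not given: they have to be found in the camera images.
- globe_a_c (a point): Large lamp globe: opal glass ball 80 mm across; straight aluminium neck 36 mm across, from 36 to 85 mm out from the ball's centre. About 180 g. Point: the ball's centre; z points out along the neck. Starts in the kit tote (may be absent). It leans 12 to 18 degrees any way at first and keeps whatever lean it is left in: the ball turns in its seat, friction holds it.
- globe_b_c (a point): Large lamp globe: opal glass ball 80 mm across; straight aluminium neck 36 mm across, from 36 to 85 mm out from the ball's centre. About 180 g. Point: the ball's centre; z points out along the neck. Starts in the kit tote (may be absent). It leans 12 to 18 degrees any way at first and keeps whatever lean it is left in: the ball turns in its seat, friction holds it.
- globe_c_c (a point): Large lamp globe: opal glass ball 80 mm across; straight aluminium neck 36 mm across, from 36 to 85 mm out from the ball's centre. About 180 g. Point: the ball's centre; z points out along the neck. Starts in the kit tote (may be absent). It leans 12 to 18 degrees any way at first and keeps whatever lean it is left in: the ball turns in its seat, friction holds it.
- globe_spare_c (a point): Large lamp globe: opal glass ball 80 mm across; straight aluminium neck 36 mm across, from 36 to 85 mm out from the ball's centre. About 180 g. Point: the ball's centre; z points out along the neck. Starts in the stock carton. It leans 12 to 18 degrees any way at first and keeps whatever lean it is left in: the ball turns in its seat, friction holds it.
- globe_odd_c (a point): Small lamp globe: opal glass ball 64 mm across; straight aluminium neck 36 mm across, from 27 to 77 mm out from the ball's centre. About 130 g. Point: the ball's centre; z points out along the neck. Starts in the kit tote: the wrong one. It leans 12 to 18 degrees any way at first and keeps whatever lean it is left in: the ball turns in its seat, friction holds it.
- globe_small_c (a point): Small lamp globe: opal glass ball 64 mm across; straight aluminium neck 36 mm across, from 27 to 77 mm out from the ball's centre. About 130 g. Point: the ball's centre; z points out along the neck. Belongs to stock: starts and stays in the carton. It leans 12 to 18 degrees any way at first and keeps whatever lean it is left in: the ball turns in its seat, friction holds it.
- kit_tray: Blue plastic kit tote with a grey foam insert, 250 mm square, fixed. Insert top 40 mm above the bench, side walls 10 mm higher. Its four seats are 56 mm square cut-outs centred 59 mm either side of the middle in x and y. Ball centres rest above the insert top by 28 mm (large) or 15 mm (small). Origin: middle of the underside.
- stock_tray: Open cardboard stock carton with its flaps folded down outside and a cardboard insert, 250 mm square, fixed. Insert top 40 mm above the bench, side walls 10 mm higher. Its four seats are 56 mm square cut-outs centred 59 mm either side of the middle in x and y. Ball centres rest above the insert top by 28 mm (large) or 15 mm (small). Origin: middle of the underside.
- stock_seat0 (a point): Seat of the stock carton: centre of the cut-out, level with the insert's top. Two of the four hold a globe at the start.
- stock_seat1 (a point): Seat of the stock carton: centre of the cut-out, level with the insert's top. Two of the four hold a globe at the start.
- stock_seat2 (a point): Seat of the stock carton: centre of the cut-out, level with the insert's top. Two of the four hold a globe at the start.
- stock_seat3 (a point): Seat of the stock carton: centre of the cut-out, level with the insert's top. Two of the four hold a globe at the start.
- ring_a_top (a point): Cork ring support, 92 mm outside, 56 mm inside, 40 mm high, 600 g, standing loose on the black bench mat (3 mm thick); no globe in it at the start. The point is the centre of its top opening. A large ball sits in it with its centre 28 mm above this point.
- ring_b_top (a point): Cork ring support, 92 mm outside, 56 mm inside, 40 mm high, 600 g, standing loose on the black bench mat (3 mm thick); no globe in it at the start. The point is the centre of its top opening. A large ball sits in it with its centre 28 mm above this point.
- ring_c_top (a point): Cork ring support, 92 mm outside, 56 mm inside, 40 mm high, 600 g, standing loose on the black bench mat (3 mm thick); no globe in it at the start. The point is the centre of its top opening. A large ball sits in it with its centre 28 mm above this point.
- ring_d_top (a point): Cork ring support, 92 mm outside, 56 mm inside, 40 mm high, 600 g, standing loose on the black bench mat (3 mm thick); no globe in it at the start. The point is the centre of its top opening. A large ball sits in it with its centre 28 mm above this point.
- mat: Black rubber bench mat 270 (x) x 250 (y) x 3 mm, fixed, under the four cork rings. Origin: middle of the underside.
- tape_mid (a point): Roll of yellow tape: a plain ring 96 mm outside, 76 mm inside (wall 10 mm), 22 mm high, 90 g, left lying flat on top of one of the cork rings. The point is its centre, half-way up; z is its axis.
- tin: Steel tin, 68 mm across, 62 mm high, standing; bystander.
- glue: White glue bottle, 44 mm across, 110 mm high, standing; bystander.
- driver: Screwdriver 170 mm long, lying; bystander.

How it is judged:
At the end, for the whole second after the job is handed in: Every large globe rests in a cork ring (6 mm off its axis at most, centre 20-36 mm above its top), neck within 0.10 rad of vertical; both small ones in stock seats (8 mm, 0.6 rad), all still. The tape lies flat on the bench, 175 mm from the mat's middle along its x or 165 mm along its y (((horizontal distance between globe_a_c and ring_a_top below 0.006 m and z of globe_a_c in the frame of ring_a_top between 0.02 and 0.036 m) or (horizontal distance between globe_a_c and ring_b_top below 0.006 m and z of globe_a_c in the frame of ring_b_top between 0.02 and 0.036 m) or (horizontal distance between globe_a_c and ring_c_top below 0.006 m and z of globe_a_c in the frame of ring_c_top between 0.02 and 0.036 m) or (horizontal distance between globe_a_c and ring_d_top below 0.006 m and z of globe_a_c in the frame of ring_d_top between 0.02 and 0.036 m)) and angle between each of globe_a_c, globe_b_c, globe_c_c, globe_spare_c's own z axis and vertical below 0.1 rad and linear speed of each of globe_a, globe_b, globe_c, globe_spare, globe_odd, globe_small below 0.02 m/s and ((horizontal distance between globe_b_c and ring_a_top below 0.006 m and z of globe_b_c in the frame of ring_a_top between 0.02 and 0.036 m) or (horizontal distance between globe_b_c and ring_b_top below 0.006 m and z of globe_b_c in the frame of ring_b_top between 0.02 and 0.036 m) or (horizontal distance between globe_b_c and ring_c_top below 0.006 m and z of globe_b_c in the frame of ring_c_top between 0.02 and 0.036 m) or (horizontal distance between globe_b_c and ring_d_top below 0.006 m and z of globe_b_c in the frame of ring_d_top between 0.02 and 0.036 m)) and ((horizontal distance between globe_c_c and ring_a_top below 0.006 m and z of globe_c_c in the frame of ring_a_top between 0.02 and 0.036 m) or (horizontal distance between globe_c_c and ring_b_top below 0.006 m and z of globe_c_c in the frame of ring_b_top between 0.02 and 0.036 m) or (horizontal distance between globe_c_c and ring_c_top below 0.006 m and z of globe_c_c in the frame of ring_c_top between 0.02 and 0.036 m) or (horizontal distance between globe_c_c and ring_d_top below 0.006 m and z of globe_c_c in the frame of ring_d_top between 0.02 and 0.036 m)) and ((horizontal distance between globe_spare_c and ring_a_top below 0.006 m and z of globe_spare_c in the frame of ring_a_top between 0.02 and 0.036 m) or (horizontal distance between globe_spare_c and ring_b_top below 0.006 m and z of globe_spare_c in the frame of ring_b_top between 0.02 and 0.036 m) or (horizontal distance between globe_spare_c and ring_c_top below 0.006 m and z of globe_spare_c in the frame of ring_c_top between 0.02 and 0.036 m) or (horizontal distance between globe_spare_c and ring_d_top below 0.006 m and z of globe_spare_c in the frame of ring_d_top between 0.02 and 0.036 m)) and ((horizontal distance between globe_odd_c and stock_seat0 below 0.008 m and z of globe_odd_c in the frame of stock_seat0 between 0.006 and 0.024 m) or (horizontal distance between globe_odd_c and stock_seat1 below 0.008 m and z of globe_odd_c in the frame of stock_seat1 between 0.006 and 0.024 m) or (horizontal distance between globe_odd_c and stock_seat2 below 0.008 m and z of globe_odd_c in the frame of stock_seat2 between 0.006 and 0.024 m) or (horizontal distance between globe_odd_c and stock_seat3 below 0.008 m and z of globe_odd_c in the frame of stock_seat3 between 0.006 and 0.024 m)) and angle between each of globe_odd_c, globe_small_c's own z axis and vertical below 0.6 rad and ((horizontal distance between globe_small_c and stock_seat0 below 0.008 m and z of globe_small_c in the frame of stock_seat0 between 0.006 and 0.024 m) or (horizontal distance between globe_small_c and stock_seat1 below 0.008 m and z of globe_small_c in the frame of stock_seat1 between 0.006 and 0.024 m) or (horizontal distance between globe_small_c and stock_seat2 below 0.008 m and z of globe_small_c in the frame of stock_seat2 between 0.006 and 0.024 m) or (horizontal distance between globe_small_c and stock_seat3 below 0.008 m and z of globe_small_c in the frame of stock_seat3 between 0.006 and 0.024 m)) and (x of tape_mid in the frame of mat above 0.175 m or x of tape_mid in the frame of mat below -0.175 m or y of tape_mid in the frame of mat above 0.165 m or y of tape_mid in the frame of mat below -0.165 m) and height (world z) of tape_mid between 0 and 0.02 m and angle between tape_mid's own z axis and vertical below 0.15 rad); the robot touches nothing.
It fails at once if the tin is moved more than 40 mm (distance of tin from where it was at the start of the episode above 0.04 m).
It fails at once if the glue bottle is moved more than 40 mm (distance of glue from where it was at the start of the episode above 0.04 m).
It fails at once if the screwdriver is moved more than 40 mm (distance of driver from where it was at the start of the episode above 0.04 m).
Of globe_a, globe_b, globe_c only 2 to 3 are there at a start; the rules pass over those that are not, and their reading is None.
At some moment in a run one of ring_a, ring_b, ring_c, ring_d may be knocked a few centimetres aside while the robot is not near it.
Once in a run the grip may slacken for a moment while it holds something.
It also fails if it takes over 210 s, if anything falls off the work surface, if the arm or the gripper's body presses on something with over 40 N, if the wrist force passes 120 N, or if a joint passes its speed limit or range.

### The arm

A 6-joint arm with a two-finger parallel gripper is mounted at the origin on the work surface. World frame = base frame: x ahead of the robot, y to its left, z up, the work surface at z = 0. Lengths are in m, angles in rad, forces in N, time in s.
With the tool pointing down it reaches from about 0.35 to 0.975 m from the base axis. Payload 4.9 kg.
Tool frame: the origin (TCP) lies midway between the tips of the shut fingers; the grasp point (between the pads) lies 19 mm behind it; z points along the fingers, y is the line along which they close (so a half turn about z gives the same grasp; the last joint's range is limited). The gripper opens to 85 mm and grips with 20 to 120 N. Pads are 22 mm wide; open, the fingers measure 114 mm over their backs; the gripper's body (76 mm by 85 mm) begins 54 mm behind the grasp point. The pads swing forward as they close: fully open they stand 13 mm farther back than shut.
Start: joints at [1.176, 0.053, 1.613, -0, 1.476, -0.119], TCP at [0.17, 0.601, 0.231] pointing down, gripper open.
Joint ranges: [-3.01, 3.01], [-1.01, 2.22], [0.06, 2.58], [-1.02, 4.17], [0.09, 2.62], [-3.14, 3.14]. Speed limits (rad/s): [2.57, 2.57, 3.14, 3.14, 3.14, 3.14].

### API

Orientations are given as a rotation vector (axis times angle).
In Python, from station import ctrl gives the robot as it stands.
- The arm moves only by the tool carry_out, never from a script. Its argument "moves" is a list of rows, each an object of numbers: "x", "y", "z": the shift along the tool's x, y, z in units of 25 mm (1.0 is 25 mm); "turn": the turn about the tool's z in rad. In form: [{"x": .., "y": .., "z": .., "turn": ..}, ...]. A call has exactly 8 rows; each row shifts and turns the commanded pose from where the row before left it, along the tool's axes as they then stand; what a row does not reach is not made up. A row lasts 1/10 s, in which the tool goes at most 50 mm and 8.59 degrees, less where a joint would pass 70% of its speed; a pose out of reach is approached as far as the arm can. A call is refused whole if a number of a shift passes 1 or a number of a turn 0.15, either way. A call with a gripper value outside its range is refused whole. "grip" is the finger opening in mm, from 0 to 85.4, set as the call begins (left out, the last holds). The fingers move at their own pace and stop on an object; "newtons" is the grip in N (left out, the last holds). Time passes only in rows, so rows that do not move let the fingers close, or fill a call up. It gives the time, the measured TCP pose, the force, the opening and the grip force at its end, in the units of the state.
- ctrl.get_obs(): the state, without advancing time (a new reading comes with each control period).
- ctrl.get_image(name): name is "scene" or "side" or "wrist"; returns the picture (420x560x3 uint8, red, green, blue); there is no depth.
- ctrl.calibration(name): a dict with "fx", "fy", "cx", "cy" (pixels), "R" (3x3) and "t" (3): a world point X has camera coordinates R X + t; the wrist camera has in their place "T_tool_cam" (4x4, takes a point from camera to tool coordinates, whose origin is the TCP and whose axes are the flange's). Camera axes: x right, y down, z forward; pixel columns grow to the right and rows downward; lengths in m; the calibration is good to about 2 mm. A picture is of the moment at which its call begins: read the wrist's pose just before it. calibration takes no time and is no camera call.
- ctrl.finish_job(): hands the job in; it is judged then, once.
Trained networks look in the newest picture that a camera, given by its name, has taken for a name from the list of things; names that differ only in an ending like _2 or _b are one class to them, and where a whole thing is asked for, a point or a joint stands for the part that bears it (a point fixed in the world has none). Each returns a list of dicts, best first, with "confidence" (0 to 1); they miss things now and then, are a little off and sometimes report something else, mostly with a low value. They report only what shows in the picture. A call takes as long as a camera call.
- ctrl.look_for(camera, query): "rect" ([left, top, width, height] in pixels, round what is visible of it).
- ctrl.mark_of(camera, query): "pixel" ([column, row] in pixels: a listed point, or the origin of a listed thing).
The state is a dict: "t": time; "q": joint angles; "dq": joint speeds; "effort": joint torques, N m; "tool_pos": TCP position; "tool_rot": TCP orientation; "contact_force": force on the tool from outside, world axes, zero at the start; "wrist_torque": the same for the moment, N m; "opening": finger opening in m; "grip_force": force on a finger pad.
Only numpy, scipy, OpenCV 4.12 (cv2) and the standard library are available. Lean on these libraries where they do the work, as an engineer would, in place of code of your own. Each camera call takes 0.05 s, during which the arm holds its last target. There are 200 camera calls.

## Working session

There is one attempt and no reset: what is moved stays moved. The work goes in short steps, Python scripts to look and compute and a tool call to move; the robot and the scene stay as the last step left them, time stands still between calls to the robot, and variables do not carry over. Pictures are saved under pics/ and viewed, at most 16 in all, crops included, and the job is handed in when it is done.

Besides the shell and the picture viewer there is one more tool, called after "Emit:" as name([rows], argument=value, ...), one row to a line, values as JSON. carry_out: Moves the arm, as the interface text tells. Its arguments: {"type":"object","properties":{"moves":{"type":"array"},"grip":{"type":"number"},"newtons":{"type":"number"}},"required":["moves"]}

```bash
mkdir -p pics; ls; python3 - <<'E'
from station import ctrl
import cv2,numpy as np
o=ctrl.get_obs();print({k:np.round(v,3).tolist() for k,v in o.items()})
for n in("scene","side"):
    im=ctrl.get_image(n);cv2.imwrite(f"pics/{n}0.png",cv2.cvtColor(im,cv2.COLOR_RGB2BGR));c=ctrl.calibration(n);print(n,{k:np.round(v,3).tolist() for k,v in c.items()})
    for q in("globe_a_c","globe_odd_c","ring_a_top","tape_mid","kit_tray","stock_tray","stock_seat0","mat","tin","glue","driver"):
        print(q,[(np.round(d["pixel"],0).tolist(),round(d["confidence"],2)) for d in ctrl.mark_of(n,q)])
print({k:np.round(v,3).tolist() for k,v in ctrl.calibration("wrist").items()})
E
```

```text
pics
{'t': 0.0, 'q': [1.176, 0.053, 1.614, 0.0, 1.476, -0.119], 'dq': [0.002, 0.0, 0.001, 0.0, -0.001, -0.0], 'effort': [0.003, -39.368, -37.018, 0.0, 0.007, -0.0], 'tool_pos': [0.17, 0.601, 0.23], 'tool_rot': [-0.432, -3.111, 0.003], 'contact_force': [-0.161, 0.419, 0.613], 'wrist_torque': [-0.046, 0.022, 0.042], 'grip_force': 0.0, 'opening': 0.085}
scene {'fx': 453.791, 'fy': 453.791, 'cx': 283.679, 'cy': 206.773, 'R': [[-0.774, 0.633, -0.018], [0.404, 0.472, -0.783], [-0.487, -0.614, -0.621]], 't': [0.462, -0.197, 1.66]}
globe_a_c [([245.0, 176.0], 0.23)]
globe_odd_c [([388.0, 267.0], 0.77)]
ring_a_top [([254.0, 210.0], 0.61)]
tape_mid [([260.0, 209.0], 0.61)]
kit_tray [([386.0, 259.0], 0.67), ([389.0, 267.0], 0.41)]
stock_tray [([249.0, 168.0], 0.78)]
stock_seat0 [([270.0, 160.0], 0.87), ([254.0, 145.0], 0.83), ([244.0, 175.0], 0.59), ([224.0, 156.0], 0.57), ([388.0, 223.0], 0.37)]
mat [([286.0, 217.0], 0.66), ([244.0, 176.0], 0.43), ([289.0, 286.0], 0.31)]
tin [([287.0, 286.0], 0.84), ([252.0, 143.0], 0.7), ([293.0, 191.0], 0.39)]
glue [([205.0, 206.0], 0.76), ([242.0, 175.0], 0
[... 333 characters left out ...]
.0], 0.51), ([245.0, 306.0], 0.49)]
tape_mid [([302.0, 227.0], 0.75)]
kit_tray [([248.0, 186.0], 0.73)]
stock_tray [([248.0, 308.0], 0.62), ([220.0, 320.0], 0.47)]
stock_seat0 [([274.0, 316.0], 0.76), ([278.0, 282.0], 0.69), ([220.0, 318.0], 0.68), ([223.0, 279.0], 0.63), ([218.0, 308.0], 0.58)]
mat [([278.0, 234.0], 0.76)]
tin [([320.0, 200.0], 0.66), ([296.0, 210.0], 0.19)]
glue [([337.0, 283.0], 0.8), ([228.0, 267.0], 0.22)]
driver [([346.0, 238.0], 0.8), ([297.0, 210.0], 0.66), ([221.0, 310.0], 0.21)]
{'fx': 318.127, 'fy': 318.127, 'cx': 279.219, 'cy': 206.183, 'T_tool_cam': [[-0.0, -0.952, -0.307, 0.079], [1.0, 0.0, -0.001, -0.001], [0.001, -0.307, 0.952, -0.143], [0.0, 0.0, 0.0, 1.0]]}
```

View pics/scene0.png

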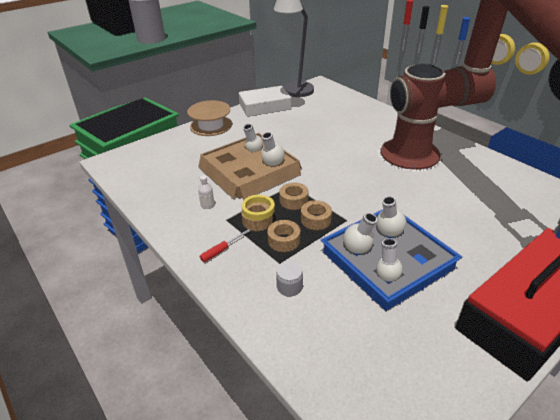

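View pics/side0.png

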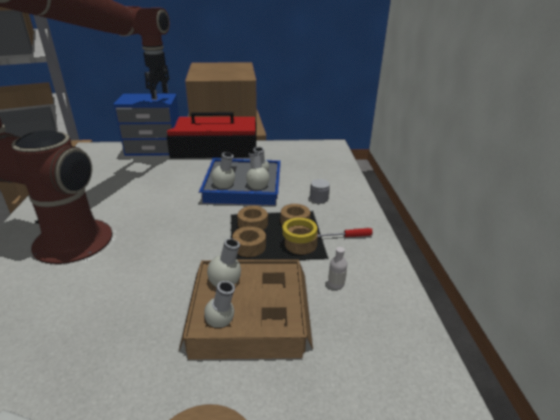

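The scene picture shows the kit tote (right, centred about (390,255)) with two large globes and one small (388,267), and the stock carton (249,165) with a large globe (272,155) and a small one (253,143). The tape is on the ring at (258,208). The side view agrees: the rings are at (252,215), (295,213), (248,240) and the taped one at (300,235).

```bash
cat > h.py <<'E'
from station import ctrl
import cv2,numpy as np
from scipy.spatial.transform import Rotation as Ro
def cam(n):
    c=ctrl.calibration(n)
    if n=="wrist":
        o=ctrl.get_obs();T=np.eye(4);T[:3,:3]=Ro.from_rotvec(o["tool_rot"]).as_matrix();T[:3,3]=o["tool_pos"]
        W=T@np.array(c["T_tool_cam"]);R=W[:3,:3].T;t=-R@W[:3,3]
    else: R=np.array(c["R"]);t=np.array(c["t"])
    return dict(K=np.array([[c["fx"],0,c["cx"]],[0,c["fy"],c["cy"]],[0,0,1]]),R=R,t=t)
def w(c,p,z):  # pixel -> world at height z
    d=c["R"].T@np.linalg.inv(c["K"])@[p[0],p[1],1];o=-c["R"].T@c["t"]
    return (o+d*(z-o[2])/d[2])[:2]
def px(c,X):
    v=c["K"]@(c["R"]@np.array(X)+c["t"]);return v[:2]/v[2]
def snap(n,f):
    c=cam(n);im=ctrl.get_image(n);cv2.imwrite(f"pics/{f}.png",cv2.cvtColor(im,cv2.COLOR_RGB2BGR));return c,im
def marks(n,q,c,z,m=.3):
    for d in ctrl.mark_of(n,q):
        if d["confidence"]>m: print(q,np.round(d["pixel"]),round(d["confidence"],2),np.round(w(c,d["pixel"],z),3))
def tool(msg=""):
    o=ctrl.get_obs();R=Ro.from_rotvec(o["tool_rot"]).as_matrix()
    print(msg,"t",round(o["t"],2),"pos",np.round(o["tool_pos"],4),"yaw x",round(float(np.arctan2(R[1,0],R[0,0])),3),"zdown",np.round(R[:,2],3),"open",round(o["opening"],4),"gf",round(o["grip_force"],1),"F",np.round(o["contact_force"],1));return o,R
def go(x,y,z=None,yaw=None):
    """shift in tool units to reach a world TCP; yaw = wanted tool-y axis azimuth mod pi; turn given"""
    o,R=tool();d=np.array([x,y,o["tool_pos"][2] if z is None else z])-o["tool_pos"]
    print("units now",np.round(R.T@d/.025,2),end=" ")
    if yaw is not None:
        a=np.arctan2(R[1,1],R[0,1]);e=(yaw-a+np.pi/2)%np.pi-np.pi/2
        print("turn(tool z)",round(-e,3),"q6",round(o["q"][5],2),"units after turn",np.round((Ro.from_rotvec([0,0,e]).as_matrix()@R).T@d/.025,2),end="")
    print()
E
python3 - <<'E'
from h import *
a=cam("scene");b=cam("side")
for n,c,L in(("scene",a,[("kit",(390,258),.04),("kitcorners",(322,250),.05),("",(392,300),.05),("",(461,257),.05),("",(390,210),.05),("ringtape",(258,212),.043),("r",(294,191),.043),("r",(316,210),.043),("r",(284,230),.043),("tin",(289,290),0),("glue",(206,207),0),("drv",(205,257),0.01),("drv",(250,232),0.01),("stockcent",(249,165),.04),("mat",(286,217),0)]),
 ("side",b,[("r",(252,212),.043),("r",(295,210),.043),("r",(248,236),.043),("tape",(300,228),.07),("stockc",(248,297),.04),("kitc",(243,182),.04),("tin",(319,200),0),("glue",(337,286),0)])):
  for s,p,z in L: print(n,s,p,np.round(w(c,p,z),3))
E
```

```text
scene kit (390, 258) [0.508 0.332]
scene kitcorners (322, 250) [0.63  0.203]
scene  (392, 300) [0.62  0.432]
scene  (461, 257) [0.376 0.453]
scene  (390, 210) [0.365 0.208]
scene ringtape (258, 212) [ 0.659 -0.042]
scene r (294, 191) [ 0.511 -0.052]
scene r (316, 210) [0.522 0.062]
scene r (284, 230) [0.651 0.07 ]
scene tin (289, 290) [0.757 0.219]
scene glue (206, 207) [ 0.739 -0.213]
scene drv (205, 257) [ 0.863 -0.013]
scene drv (250, 232) [ 0.709 -0.017]
scene stockcent (249, 165) [ 0.528 -0.268]
scene mat (286, 217) [ 0.578 -0.011]
side r (252, 212) [0.518 0.067]
side r (295, 210) [0.651 0.073]
side r (248, 236) [ 0.506 -0.059]
side tape (300, 228) [ 0.65  -0.065]
side stockc (248, 297) [ 0.506 -0.296]
side kitc (243, 182) [0.488 0.271]
side tin (319, 200) [0.748 0.204]
side glue (337, 286) [ 0.73  -0.227]
```

Emit:
carry_out([
  {"x": 0,"y": 0,"z": -1,"turn": -0.135},
  {"x": 0,"y": 0,"z": -1,"turn": -0.135},
  {"x": -1,"y": -1,"z": 0,"turn": 0},
  {"x": -1,"y": -1,"z": 0,"turn": 0},
  {"x": -1,"y": -1,"z": 0,"turn": 0},
  {"x": -1,"y": -1,"z": 0,"turn": 0},
  {"x": -1,"y": -1,"z": 0,"turn": 0},
  {"x": -1,"y": -1,"z": 0,"turn": 0},
])

```text
t: 2.0
tool_pos: [0.3201, 0.4494, 0.2814]
tool_rot: [0.009, 3.141, 0.0]
contact_force: [0.3, 0.0, -0.1]
opening: 0.0855
grip_force: 0.0
```

Emit:
carry_out([
  {"x": -1,"y": -1,"z": 0,"turn": 0},
  {"x": -1,"y": -1,"z": 0,"turn": 0},
  {"x": -1,"y": -1,"z": 0,"turn": 0},
  {"x": -1,"y": -1,"z": 0,"turn": 0},
  {"x": -1,"y": -1,"z": 0,"turn": 0},
  {"x": 0,"y": -1,"z": 0,"turn": 0},
  {"x": 0,"y": 0,"z": 0,"turn": 0},
  {"x": 0,"y": 0,"z": 0,"turn": 0},
])

```text
t: 2.8
tool_pos: [0.4435, 0.2996, 0.2814]
tool_rot: [0.011, 3.141, 0.001]
contact_force: [-0.8, -0.1, -0.1]
opening: 0.0853
grip_force: 0.0
```

```bash
python3 - <<'E'
from h import *
tool();c,im=snap("wrist","w1")
for q,z in(("globe_a_c",.068),("globe_odd_c",.055),("kit_tray",0),("ring_a_top",.043),("tape_mid",.054),("tin",0)): marks("wrist",q,c,z,.2)
E
```

```text
t 2.8 pos [0.4435 0.2996 0.2814] yaw x 3.135 zdown [ 0.     0.001 -1.   ] open 0.0853 gf 0.0 F [-0.8 -0.1 -0.1]
globe_odd_c [327. 256.] 0.73 [0.551 0.359]
globe_odd_c [ 77. 261.] 0.47 [0.557 0.037]
kit_tray [286. 196.] 0.63 [0.486 0.308]
ring_a_top [ 32. 317.] 0.87 [ 0.651 -0.054]
tape_mid [ 27. 323.] 0.81 [ 0.652 -0.054]
tin [228. 350.] 0.77 [0.749 0.213]
```

View pics/w1.png

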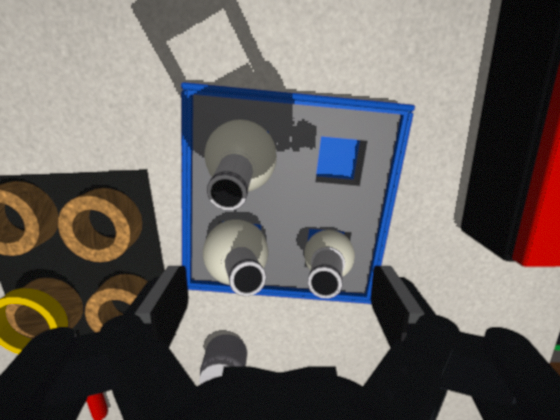

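Wrist view shows the tote corners at (183,84), (412,106), (369,301) and (189,288), and the empty seat at (341,158). The large neck ends are at (228,190) and (248,277), and the small globe's is at (326,280). Now I'll work out the tray pose and the leans.

```bash
cat >> h.py <<'E'
def lean(c,C,L,p):
    """azimuth, tilt of neck whose end centre shows at pixel p"""
    d=c["R"].T@np.linalg.inv(c["K"])@[p[0],p[1],1];d/=np.linalg.norm(d);o=-c["R"].T@c["t"]
    e=o-np.array(C);b=e@d;s=b*b-e@e+L*L
    u=(e+d*(-b-np.sqrt(max(s,0))))/L
    return round(float(np.arctan2(u[1],u[0])),2),round(float(np.degrees(np.arccos(np.clip(u[2]/np.linalg.norm(u),-1,1)))),1)
def tray(c,P,z=.05):
    Q=np.array([w(c,p,z) for p in P]);m=Q.mean(0);print("corners",np.round(Q,3).tolist(),"sides",np.round(np.linalg.norm(Q-np.roll(Q,-1,0),axis=1),3))
    v=(Q[1]-Q[0])+(Q[2]-Q[3]);a=np.arctan2(v[1],v[0]);v=(Q[3]-Q[0])+(Q[2]-Q[1]);b=np.arctan2(v[1],v[0])
    y=((a+np.pi/4)%(np.pi/2)-np.pi/4+(b+np.pi/4)%(np.pi/2)-np.pi/4)/2
    print("centre",np.round(m,4),"yaw",round(y,3));Rz=np.array([[np.cos(y),-np.sin(y)],[np.sin(y),np.cos(y)]])
    return {(i,j):m+Rz@[.059*i,.059*j] for i in(-1,1) for j in(-1,1)}
E
python3 - <<'E'
from h import *
c=cam("wrist")
S=tray(c,[(183,84),(412,106),(369,301),(189,288)])
for k,v in S.items(): print(k,np.round(v,4))
print("empty seat",w(c,(341,158),.04))
print("balls raw",w(c,(240,155),.068),w(c,(235,247),.068),w(c,(329,254),.055))
for k,h,L,p in(((-1,-1),.068,.085,(228,190)),((1,-1),.068,.085,(248,277)),((1,1),.055,.077,(326,280))): print(k,lean(c,[*S[k],h],L,p),lean(c,[*S[k],.068],.085,p))
print("rings",w(c,(97,225),.043),w(c,(117,307),.043))
go(*S[(-1,-1)],.109,2.0)
E
```

```text
corners [[0.343, 0.194], [0.368, 0.449], [0.622, 0.421], [0.6, 0.177]] sides [0.256 0.256 0.245 0.258]
centre [0.4833 0.31  ] yaw -0.089
(-1, -1) [0.4192 0.2565]
(-1, 1) [0.4297 0.374 ]
(1, -1) [0.5368 0.246 ]
(1, 1) [0.5473 0.3635]
empty seat [0.42730049 0.37398338]
balls raw [0.41880345 0.25537172] [0.53160247 0.2444156 ] [0.54810271 0.36245633]
(-1, -1) (-0.16, 12.3) (-0.16, 12.3)
(1, -1) (2.03, 17.0) (2.03, 17.0)
(1, 1) (-1.96, 12.7) (-2.33, 17.7)
rings [0.51155452 0.06474688] [0.63485792 0.0705421 ]
 t 3.15 pos [0.4432 0.3004 0.2813] yaw x 3.137 zdown [-0. -0. -1.] open 0.0852 gf 0.0 F [-0.5  0.  -0.2]
units now [ 0.95 -1.76  6.89] turn(tool z) -0.434 q6 -1.11 units after turn [ 1.6  -1.2   6.89]
```

Emit:
carry_out([
  {"x": -0.5,"y": -1,"z": 0,"turn": 0},
  {"x": -0.5,"y": -1,"z": 0,"turn": 0},
  {"x": -0.5,"y": -1,"z": 0,"turn": 0},
  {"x": -0.5,"y": -1,"z": 0,"turn": 0},
  {"x": -0.5,"y": -1,"z": 0,"turn": 0},
  {"x": -0.5,"y": -1,"z": 0,"turn": 0},
  {"x": -0.5,"y": -1,"z": 0,"turn": 0},
  {"x": -0.5,"y": -1,"z": 0,"turn": 0},
], grip=34, newtons=40)

```text
t: 3.95
tool_pos: [0.5427, 0.0985, 0.2813]
tool_rot: [0.008, 3.141, 0.0]
contact_force: [0.3, 0.1, 0.6]
opening: 0.0339
grip_force: 0.0
```

Emit:
carry_out([
  {"x": -0.5,"y": -1,"z": 0,"turn": 0},
  {"x": -0.5,"y": -1,"z": 0,"turn": 0},
  {"x": -0.5,"y": -1,"z": 0.8,"turn": 0},
  {"x": -0.5,"y": -1,"z": 0.8,"turn": 0},
  {"x": -0.5,"y": -1,"z": 0.8,"turn": 0},
  {"x": -0.5,"y": 0,"z": 0.8,"turn": 0},
  {"x": 0,"y": 0,"z": 0,"turn": 0},
  {"x": 0,"y": 0,"z": 0,"turn": 0},
])

```text
t: 4.75
tool_pos: [0.6163, -0.0258, 0.201]
tool_rot: [-0.008, -3.14, -0.0]
contact_force: [-0.5, -0.3, 1.1]
opening: 0.034
grip_force: 0.0
```

```bash
python3 - <<'E'
from h import *
tool();c,im=snap("wrist","w2")
for q,z in(("tape_mid",.054),("ring_a_top",.043),("mat",0)): marks("wrist",q,c,z,.2)
E
```

```text
t 4.75 pos [ 0.6163 -0.0258  0.201 ] yaw x 3.136 zdown [-0.001  0.    -1.   ] open 0.034 gf 0.0 F [-0.5 -0.3  1.1]
ring_a_top [252. 226.] 0.79 [ 0.655 -0.054]
mat [306. 150.] 0.86 [0.584 0.002]
```

View pics/w2.png

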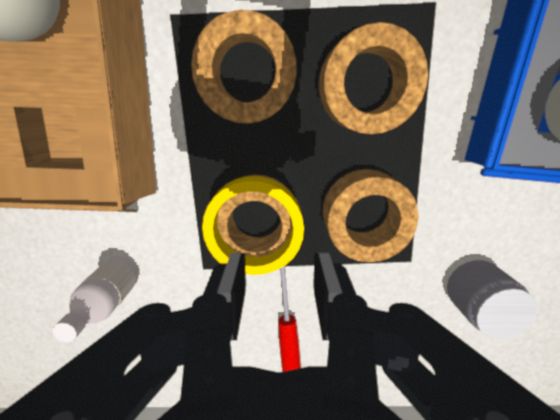

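```bash
python3 - <<'E'
from h import *
c=cam("wrist")
im=cv2.imread("pics/w2.png");hsv=cv2.cvtColor(im,cv2.COLOR_BGR2HSV);m=cv2.inRange(hsv,(24,150,60),(34,255,255))
n,l,s,ce=cv2.connectedComponentsWithStats(m);k=1+np.argmax(s[1:,4]);ys,xs=np.where(l==k);print(s[k])
bright=(l==k)&(hsv[:,:,2]>200);ys,xs=np.where(bright)
P=np.array([w(c,p,.065) for p in zip(xs,ys)]);print("top extents",P.min(0),P.max(0),"centre",(P.min(0)+P.max(0))/2)
for nme,p,r in(("near-left",(246,68),0),("near-right",(374,78),0),("far right",(370,216),0)): print(nme,w(c,p,.043))
t=(P.min(0)+P.max(0))/2
go(t[0],t[1]+.043,.047)
E
```

```text
[ 201  176  104   99 3825]
top extents [ 0.61156533 -0.10011938] [ 0.70035885 -0.00452128] centre [ 0.65596209 -0.05232033]
near-left [ 0.50870804 -0.05563043]
near-right [0.51744998 0.05741289]
far right [0.64730531 0.06468134]
 t 4.95 pos [ 0.617  -0.0257  0.2032] yaw x 3.137 zdown [ 0.003 -0.    -1.   ] open 0.034 gf 0.0 F [-0.7  0.8  0.1]
units now [-1.54  0.67  6.25]
```

The tape is centred about (254,229), its top face measures 96 mm as it should, and the rings lie at (246,68), (374,78) and (370,216). I'll grip the tape's +y wall.

Emit:
carry_out([
  {"x": -0.75,"y": 0.35,"z": 0,"turn": 0},
  {"x": -0.7,"y": 0.32,"z": 1,"turn": 0},
  {"x": 0,"y": 0,"z": 1,"turn": 0},
  {"x": 0,"y": 0,"z": 1,"turn": 0},
  {"x": 0,"y": 0,"z": 1,"turn": 0},
  {"x": 0,"y": 0,"z": 1,"turn": 0},
  {"x": 0,"y": 0,"z": 0.7,"turn": 0},
  {"x": 0,"y": 0,"z": 0.4,"turn": 0},
])

```text
t: 5.75
tool_pos: [0.6523, -0.0094, 0.0477]
tool_rot: [-0.009, -3.14, -0.0]
contact_force: [0.1, 0.2, -0.2]
opening: 0.0339
grip_force: 0.0
```

Emit:
carry_out([
  {"x": 0,"y": 0,"z": 0,"turn": 0},
  {"x": 0,"y": 0,"z": 0,"turn": 0},
  {"x": 0,"y": 0,"z": 0,"turn": 0},
  {"x": 0,"y": 0,"z": 0,"turn": 0},
  {"x": 0,"y": 0,"z": 0,"turn": 0},
  {"x": 0,"y": 0,"z": 0,"turn": 0},
  {"x": 0,"y": 0,"z": 0,"turn": 0},
  {"x": 0,"y": 0,"z": 0,"turn": 0},
], grip=0, newtons=50)

```text
t: 6.55
tool_pos: [0.6531, -0.0097, 0.0491]
tool_rot: [0.009, 3.141, -0.0]
contact_force: [0.5, -0.1, 0.3]
opening: 0.0101
grip_force: 50.7
```

Emit:
carry_out([
  {"x": 0,"y": 0,"z": -1,"turn": 0},
  {"x": 0,"y": 0,"z": -1,"turn": 0},
  {"x": 0.9,"y": 0.1,"z": -1,"turn": 0},
  {"x": 1,"y": 0.1,"z": -0.5,"turn": 0},
  {"x": 1,"y": 0.2,"z": 0,"turn": 0},
  {"x": 1,"y": 0.2,"z": 0,"turn": 0},
  {"x": 1,"y": 0.2,"z": 0,"turn": 0},
  {"x": 1,"y": 0.2,"z": 0,"turn": 0},
])

```text
t: 7.35
tool_pos: [0.5044, 0.0164, 0.1361]
tool_rot: [-0.009, -3.141, -0.0]
contact_force: [-0.1, 0.3, -0.4]
opening: 0.0095
grip_force: 50.6
```

Emit:
carry_out([
  {"x": 1,"y": 0.2,"z": 0,"turn": 0},
  {"x": 1,"y": 0,"z": 0,"turn": 0},
  {"x": 1,"y": 0,"z": 0,"turn": 0},
  {"x": 1,"y": 0,"z": 0,"turn": 0},
  {"x": 0.9,"y": 0,"z": 0.7,"turn": 0},
  {"x": 0,"y": 0,"z": 0.9,"turn": 0},
  {"x": 0,"y": 0,"z": 0.9,"turn": 0},
  {"x": 0,"y": 0,"z": 0,"turn": 0},
])

```text
t: 8.15
tool_pos: [0.3801, 0.0222, 0.0707]
tool_rot: [-0.009, -3.135, -0.001]
contact_force: [-0.1, -0.1, -1.5]
opening: 0.01
grip_force: 50.8
```

```bash
python3 - <<'E'
from h import *
go(.38,.02,.009)
E
```

```text
t 8.15 pos [0.3801 0.0222 0.0707] yaw x 3.136 zdown [-0.007  0.001 -1.   ] open 0.01 gf 50.8 F [-0.1 -0.1 -1.5]
units now [-0.01 -0.09  2.47]
```

Emit:
carry_out([
  {"x": 0,"y": 0,"z": 0.8,"turn": 0},
  {"x": 0,"y": 0,"z": 0.8,"turn": 0},
  {"x": 0,"y": 0,"z": 0.5,"turn": 0},
  {"x": 0,"y": 0,"z": 0.2,"turn": 0},
  {"x": 0,"y": 0,"z": 0.12,"turn": 0},
  {"x": 0,"y": 0,"z": 0.08,"turn": 0},
  {"x": 0,"y": 0,"z": 0,"turn": 0},
  {"x": 0,"y": 0,"z": 0,"turn": 0},
])

```text
t: 8.95
tool_pos: [0.3837, 0.0218, 0.012]
tool_rot: [0.009, 3.14, -0.0]
contact_force: [0.7, -0.1, -0.6]
opening: 0.0101
grip_force: 50.8
```

Emit:
carry_out([
  {"x": 0,"y": 0,"z": 0,"turn": 0},
  {"x": 0,"y": 0,"z": 0,"turn": 0},
  {"x": 0,"y": 0,"z": 0,"turn": 0},
  {"x": 0,"y": 0,"z": 0,"turn": 0},
  {"x": 0,"y": 0,"z": 0,"turn": 0},
  {"x": 0,"y": 0,"z": -1,"turn": 0},
  {"x": 0,"y": 0,"z": -1,"turn": 0},
  {"x": 0,"y": 0,"z": -1,"turn": 0},
], grip=36)

```text
t: 9.75
tool_pos: [0.3827, 0.0219, 0.0869]
tool_rot: [-0.009, -3.141, -0.0]
contact_force: [0.3, 0.3, -0.7]
opening: 0.0362
grip_force: 0.0
```

```bash
python3 - <<'E'
from h import *
go(.5368,.246,.20,2.03);go(.4192,.2565,.2,-.16)
E
```

```text
t 9.75 pos [0.3827 0.0219 0.0869] yaw x 3.136 zdown [-0.001  0.    -1.   ] open 0.0362 gf 0.0 F [ 0.3  0.3 -0.7]
units now [-6.11  9.   -4.53] turn(tool z) -0.465 q6 -1.7 units after turn [-9.49  5.3  -4.53]
 t 9.75 pos [0.3827 0.0219 0.0869] yaw x 3.136 zdown [-0.001  0.    -1.   ] open 0.0362 gf 0.0 F [ 0.3  0.3 -0.7]
units now [-1.4   9.39 -4.52] turn(tool z) -1.417 q6 -1.7 units after turn [-9.49  0.06 -4.53]
```

Emit:
carry_out([
  {"x": 0,"y": 0,"z": -1,"turn": -0.15},
  {"x": 0,"y": 0,"z": -1,"turn": -0.15},
  {"x": 0,"y": 0,"z": -1,"turn": -0.15},
  {"x": -0.9,"y": 0.5,"z": -1,"turn": -0.015},
  {"x": -1,"y": 0.6,"z": -0.5,"turn": 0},
  {"x": -1,"y": 0.6,"z": 0,"turn": 0},
  {"x": -1,"y": 0.6,"z": 0,"turn": 0},
  {"x": -1,"y": 0.6,"z": 0,"turn": 0},
], grip=85)

```text
t: 10.55
tool_pos: [0.4616, 0.1421, 0.1989]
tool_rot: [-0.715, 3.059, -0.0]
contact_force: [0.0, -0.8, -0.1]
opening: 0.085
grip_force: 0.0
```

Emit:
carry_out([
  {"x": -1,"y": 0.6,"z": 0,"turn": 0},
  {"x": -1,"y": 0.6,"z": 0,"turn": 0},
  {"x": -1,"y": 0.6,"z": 0,"turn": 0},
  {"x": -1,"y": 0.6,"z": 0,"turn": 0},
  {"x": -0.6,"y": 0,"z": 0,"turn": 0},
  {"x": 0,"y": 0,"z": 0,"turn": 0},
  {"x": 0,"y": 0,"z": 0,"turn": 0},
  {"x": 0,"y": 0,"z": 0,"turn": 0},
])

```text
t: 11.35
tool_pos: [0.537, 0.2452, 0.1986]
tool_rot: [0.714, -3.059, 0.0]
contact_force: [-1.3, -0.3, 0.4]
opening: 0.085
grip_force: 0.0
```

```bash
python3 - <<'E'
from h import *
go(.5368,.246,.109,2.03);c,im=snap("wrist","w3")
cs=cam("side");
for q in("tape_mid",):
  ctrl.get_image("side");marks("side",q,cs,.011)
E
```

```text
t 11.35 pos [0.537  0.2452 0.1986] yaw x -2.683 zdown [-0.001 -0.    -1.   ] open 0.085 gf 0.0 F [-1.3 -0.3  0.4]
units now [-0.01  0.03  3.58] turn(tool z) -0.0 q6 -1.73 units after turn [-0.01  0.03  3.58]
tape_mid [209. 239.] 0.78 [ 0.393 -0.022]
tape_mid [247. 189.] 0.39 [0.5   0.271]
```

View pics/w3.png

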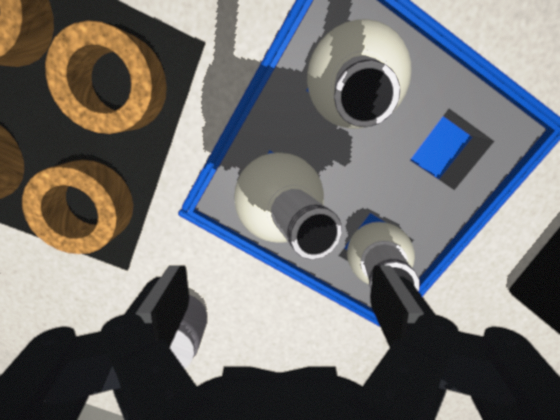

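The target neck end is at (315,232), leaning toward the tool's +y as intended. I'll descend offset 10 mm to clear it, centre, then close.

Emit:
carry_out([
  {"x": 0,"y": 0.4,"z": 0.4,"turn": 0},
  {"x": 0,"y": 0,"z": 0.8,"turn": 0},
  {"x": 0,"y": 0,"z": 0.8,"turn": 0},
  {"x": 0,"y": 0,"z": 0.8,"turn": 0},
  {"x": 0,"y": 0,"z": 0.7,"turn": 0},
  {"x": 0,"y": 0,"z": 0,"turn": 0},
  {"x": 0,"y": -0.2,"z": 0,"turn": 0},
  {"x": 0,"y": -0.2,"z": 0,"turn": 0},
])

```text
t: 12.3
tool_pos: [0.5383, 0.2458, 0.1126]
tool_rot: [-0.715, 3.057, 0.0]
contact_force: [0.2, 0.2, 0.7]
opening: 0.0851
grip_force: 0.0
```

Emit:
carry_out([
  {"x": 0,"y": 0,"z": 0,"turn": 0},
  {"x": 0,"y": 0,"z": 0,"turn": 0},
  {"x": 0,"y": 0,"z": 0,"turn": 0},
  {"x": 0,"y": 0,"z": 0,"turn": 0},
  {"x": 0,"y": 0,"z": 0,"turn": 0},
  {"x": 0,"y": 0,"z": 0,"turn": 0},
  {"x": 0,"y": 0,"z": 0,"turn": 0},
  {"x": 0,"y": 0,"z": 0,"turn": 0},
], grip=20, newtons=30)

```text
t: 13.1
tool_pos: [0.5376, 0.2456, 0.1114]
tool_rot: [-0.715, 3.059, -0.0]
contact_force: [-0.4, -0.2, 1.1]
opening: 0.0349
grip_force: 34.5
```

```bash
python3 - <<'E'
from h import *
tool()
E
```

```text
t 13.1 pos [0.5376 0.2456 0.1114] yaw x -2.682 zdown [ 0. -0. -1.] open 0.0349 gf 34.5 F [-0.4 -0.2  1.1]
```

Emit:
carry_out([
  {"x": 0,"y": 0,"z": 0,"turn": 0},
  {"x": 0,"y": 0,"z": 0,"turn": 0},
  {"x": 0,"y": 0,"z": -0.6,"turn": 0},
  {"x": 0,"y": 0,"z": -1,"turn": 0},
  {"x": 0,"y": 0,"z": -1,"turn": 0},
  {"x": 0,"y": 0,"z": -1,"turn": 0},
  {"x": 0,"y": 0,"z": -1,"turn": 0},
  {"x": 0,"y": 0,"z": -1,"turn": 0},
], newtons=60)

```text
t: 13.9
tool_pos: [0.5372, 0.2459, 0.2528]
tool_rot: [0.715, -3.059, -0.001]
contact_force: [0.8, -0.2, -1.9]
opening: 0.0349
grip_force: 59.9
```

```bash
python3 - <<'E'
from h import *
c,im=snap("wrist","w4")
marks("wrist","ring_a_top",c,.043,.15);marks("wrist","mat",c,.0,.15)
cs=cam("side");ctrl.get_image("side");marks("side","ring_a_top",cs,.043,.15)
cs=cam("scene");ctrl.get_image("scene");marks("scene","ring_a_top",cs,.043,.15)
go(.647,.065,.15,None)
E
```

```text
mat [ 78. 117.] 0.94 [ 0.587 -0.   ]
ring_a_top [301. 234.] 0.78 [ 0.655 -0.058]
ring_a_top [222. 175.] 0.72 [0.414 0.321]
ring_a_top [254. 208.] 0.85 [ 0.658 -0.063]
ring_a_top [290. 287.] 0.68 [0.773 0.243]
 t 14.25 pos [0.5365 0.2454 0.2489] yaw x -2.682 zdown [-0.004 -0.001 -1.   ] open 0.0347 gf 59.9 F [ 0.1 -0.  -1.5]
units now [-0.78 -8.43  3.95]
```

View pics/w4.png

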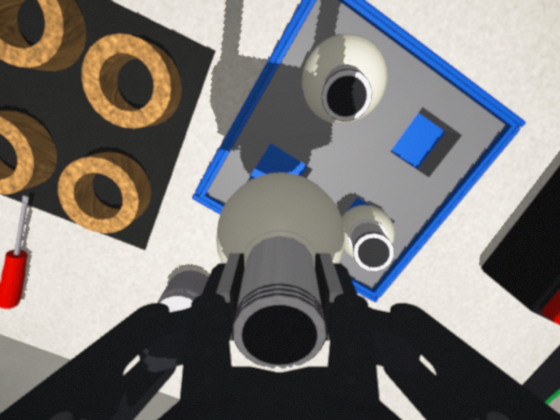

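The held globe shows at ball (280,233) and neck end (280,333). The rings' top faces are visible at the left, ring C at (103,192) and ring B at (130,82). I'll fit the ring positions by reprojection.

```bash
cat >> h.py <<'E'
from scipy.optimize import differential_evolution
def ringfit(c,im,g,z=.043,R=.06):
    """fit a cork ring's top annulus (28..46 mm) near guess g using the bright-cork mask"""
    hsv=cv2.cvtColor(im,cv2.COLOR_RGB2HSV);m=((hsv[:,:,0]>8)&(hsv[:,:,0]<22)&(hsv[:,:,1]>70)&(hsv[:,:,2]>140)).astype(float)
    m=cv2.GaussianBlur(m,(0,0),1.5);th=np.linspace(0,2*np.pi,72,endpoint=False);cs=np.stack([np.cos(th),np.sin(th)])
    def val(x,r):
        P=np.vstack([x[0]+r*cs[0],x[1]+r*cs[1],np.full(72,z)]);v=c["K"]@(c["R"]@P+c["t"][:,None]);u,q=v[:2]/v[2]
        ok=(u>=0)&(u<559)&(q>=0)&(q<419);return m[q[ok].astype(int),u[ok].astype(int)].sum()/72
    f=lambda x:-(val(x,.031)+val(x,.037)+val(x,.043)-val(x,.025)-val(x,.049)-val(x,.022))
    r=differential_evolution(f,[(g[0]-R,g[0]+R),(g[1]-R,g[1]+R)],seed=1,popsize=30,tol=1e-4);print("ring",np.round(r.x,4),"score",round(-r.fun,2));return r.x
E
python3 - <<'E'
from h import *
T=np.array(ctrl.calibration("wrist")["T_tool_cam"]);k=cam("wrist")["K"]
def intool(p,z):
    d=T[:3,:3]@np.linalg.inv(k)@[*p,1];o=T[:3,3];return o+d*(z-o[2])/d[2]
print("ball",intool((280,233),.043),"end",intool((280,333),-.042))
rd=lambda f:cv2.cvtColor(cv2.imread(f"pics/{f}.png"),cv2.COLOR_BGR2RGB)
def pose(p,yx):  # tool pose for old pictures
    R=np.array([[np.cos(yx),np.sin(yx),0],[np.sin(yx),-np.cos(yx),0],[0,0,-1]]);W=np.eye(4);W[:3,:3]=R;W[:3,3]=p;W=W@T;Rc=W[:3,:3].T;return dict(K=k,R=Rc,t=-Rc@W[:3,3])
for f,p,yx,G in(("w2",(.6163,-.0258,.201),3.137,[(.509,-.056),(.517,.057),(.647,.065),]),("w4",(.5372,.2459,.2528),-2.682,[(.517,.057),(.647,.065)])):
    for g in G: ringfit(pose(p,yx),rd(f),g,R=.03)
E
```

```text
ball [ 0.00157935 -0.0004906   0.043     ] end [-0.00425908 -0.00069602 -0.042     ]
ring [ 0.5079 -0.0566] score 1.39
ring [0.5185 0.059 ] score 2.94
ring [0.6504 0.0677] score 2.87
ring [0.5184 0.0591] score 2.88
ring [0.6506 0.0681] score 2.8
```

Emit:
carry_out([
  {"x": -0.2,"y": -1,"z": 0,"turn": 0},
  {"x": -0.2,"y": -1,"z": 0,"turn": 0},
  {"x": -0.2,"y": -1,"z": 0,"turn": 0},
  {"x": -0.2,"y": -1,"z": 0,"turn": 0},
  {"x": -0.2,"y": -1,"z": 0,"turn": 0},
  {"x": 0,"y": -1,"z": 0,"turn": 0},
  {"x": 0,"y": -1,"z": 0,"turn": 0},
  {"x": 0,"y": -1,"z": 0,"turn": 0},
])

```text
t: 15.05
tool_pos: [0.6482, 0.0766, 0.249]
tool_rot: [0.714, -3.056, -0.001]
contact_force: [-0.4, -0.5, -1.0]
opening: 0.0347
grip_force: 60.0
```

Emit:
carry_out([
  {"x": 0,"y": -0.38,"z": 0.5,"turn": 0},
  {"x": 0,"y": 0,"z": 1,"turn": 0},
  {"x": 0,"y": 0,"z": 1,"turn": 0},
  {"x": 0,"y": 0,"z": 1,"turn": 0},
  {"x": 0,"y": 0,"z": 0.5,"turn": 0},
  {"x": 0,"y": 0,"z": 0,"turn": 0},
  {"x": 0,"y": 0,"z": 0,"turn": 0},
  {"x": 0,"y": 0,"z": 0,"turn": 0},
])

```text
t: 15.85
tool_pos: [0.6539, 0.0691, 0.1532]
tool_rot: [-0.715, 3.056, -0.001]
contact_force: [0.0, 0.9, -0.4]
opening: 0.0345
grip_force: 60.2
```

```bash
python3 - <<'E'
from h import *
go(.6505,.068,.115)
cs=cam("side");ctrl.get_image("side");marks("side","ring_a_top",cs,.043,.15);marks("side","globe_a_c",cs,.12,.15)
E
```

```text
t 15.85 pos [0.6539 0.0691 0.1532] yaw x -2.682 zdown [ 0.003  0.    -1.   ] open 0.0345 gf 60.2 F [ 0.   0.9 -0.4]
units now [0.15 0.02 1.53] 
ring_a_top [304. 233.] 0.74 [ 0.665 -0.053]
globe_a_c [246. 189.] 0.64 [0.503 0.073]
```

Emit:
carry_out([
  {"x": 0.1,"y": 0,"z": 0.4,"turn": 0},
  {"x": 0,"y": 0,"z": 0.4,"turn": 0},
  {"x": 0,"y": 0,"z": 0.3,"turn": 0},
  {"x": 0,"y": 0,"z": 0.2,"turn": 0},
  {"x": 0,"y": 0,"z": 0.1,"turn": 0},
  {"x": 0,"y": 0,"z": 0.08,"turn": 0},
  {"x": 0,"y": 0,"z": 0.04,"turn": 0},
  {"x": 0,"y": 0,"z": 0,"turn": 0},
])

```text
t: 16.8
tool_pos: [0.6508, 0.0679, 0.1138]
tool_rot: [-0.715, 3.059, -0.0]
contact_force: [-1.1, 0.1, -0.4]
opening: 0.0348
grip_force: 60.2
```

```bash
python3 - <<'E'
from h import *
go(.6505,.068,.114)
E
```

```text
t 16.8 pos [0.6508 0.0679 0.1138] yaw x -2.682 zdown [ 0.  0. -1.] open 0.0348 gf 60.2 F [-1.1  0.1 -0.4]
units now [ 0.01  0.01 -0.01]
```

Emit:
carry_out([
  {"x": 0,"y": 0,"z": 0.06,"turn": 0},
  {"x": 0,"y": 0,"z": 0,"turn": 0},
  {"x": 0,"y": 0,"z": 0,"turn": 0},
  {"x": 0,"y": 0,"z": 0,"turn": 0},
  {"x": 0,"y": 0,"z": 0,"turn": 0},
  {"x": 0,"y": 0,"z": 0,"turn": 0.15},
  {"x": 0,"y": 0,"z": 0,"turn": 0.15},
  {"x": 0,"y": 0,"z": 0,"turn": 0.15},
], grip=65, newtons=25)

```text
t: 17.6
tool_pos: [0.6506, 0.0678, 0.1119]
tool_rot: [-0.005, 3.141, -0.0]
contact_force: [0.2, -0.3, 0.2]
opening: 0.0653
grip_force: 0.0
```

Emit:
carry_out([
  {"x": 0,"y": 0,"z": 0,"turn": 0.15},
  {"x": 0,"y": 0,"z": 0,"turn": 0.15},
  {"x": 0,"y": 0,"z": 0,"turn": 0.15},
  {"x": 0,"y": 0,"z": 0,"turn": 0.15},
  {"x": 0,"y": 0,"z": 0,"turn": 0.15},
  {"x": 0,"y": 0,"z": 0,"turn": 0.15},
  {"x": 0,"y": 0,"z": 0,"turn": 0.15},
  {"x": 0,"y": 0,"z": 0,"turn": 0.07},
])

```text
t: 18.4
tool_pos: [0.6506, 0.0679, 0.1118]
tool_rot: [1.662, 2.666, 0.0]
contact_force: [-0.2, -0.4, -0.9]
opening: 0.065
grip_force: 0.0
```

```bash
python3 - <<'E'
from h import *
o,R=tool();c,im=snap("wrist","w5")
print(lean(c,[.6505,.068,.071],.085,(280,333)))
E
```

```text
t 18.4 pos [0.6506 0.0679 0.1118] yaw x 2.027 zdown [ 0.  0. -1.] open 0.065 gf 0.0 F [-0.2 -0.4 -0.9]
(-1.16, 2.9)
```

View pics/w5.png

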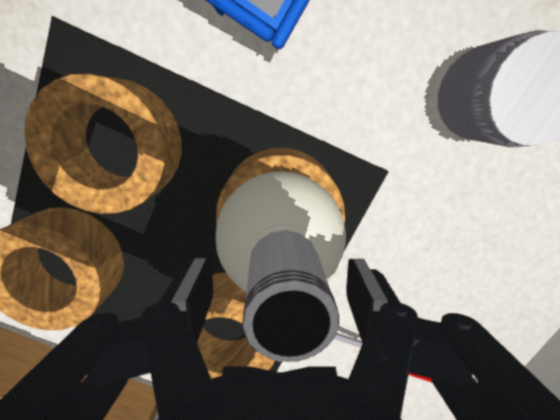

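The globe sits in its ring with the neck end at (290,318), leaning slightly toward tool +y. Closing here will square it up.

Emit:
carry_out([
  {"x": 0,"y": 0,"z": 0,"turn": 0},
  {"x": 0,"y": 0,"z": 0,"turn": 0},
  {"x": 0,"y": 0,"z": 0,"turn": 0},
  {"x": 0,"y": 0,"z": 0,"turn": 0},
  {"x": 0,"y": 0,"z": 0,"turn": 0},
  {"x": 0,"y": 0,"z": 0,"turn": 0},
  {"x": 0,"y": 0,"z": 0,"turn": 0},
  {"x": 0,"y": 0,"z": 0,"turn": 0},
], grip=25)

```text
t: 19.25
tool_pos: [0.6507, 0.0679, 0.1118]
tool_rot: [1.656, 2.669, 0.0]
contact_force: [2.4, -0.1, -0.9]
opening: 0.0349
grip_force: 27.1
```

Emit:
carry_out([
  {"x": 0,"y": 0,"z": 0,"turn": 0},
  {"x": 0,"y": 0,"z": 0,"turn": 0},
  {"x": 0,"y": 0,"z": 0,"turn": 0},
  {"x": 0,"y": 0,"z": 0,"turn": 0},
  {"x": 0,"y": 0,"z": -0.5,"turn": 0},
  {"x": 0,"y": 0,"z": -1,"turn": 0},
  {"x": 0,"y": 0,"z": -1,"turn": 0},
  {"x": 0,"y": 0,"z": -1,"turn": 0},
], grip=75)

```text
t: 20.05
tool_pos: [0.6507, 0.0678, 0.2013]
tool_rot: [1.656, 2.669, 0.001]
contact_force: [0.4, 0.5, 0.1]
opening: 0.0751
grip_force: 0.0
```

```bash
python3 - <<'E'
from h import *
c,im=snap("wrist","w6");R=ringfit(c,im,(.5185,.059),R=.03)
marks("wrist","globe_a_c",c,.071,.15)
go(.547,.3635,.22,1.18);go(.4192,.2565,.22,-.16)
E
```

```text
ring [0.5191 0.0587] score 1.98
globe_a_c [352. 283.] 0.66 [0.754 0.019]
 t 20.15 pos [0.6534 0.0679 0.2059] yaw x 2.031 zdown [ 0.01 -0.   -1.  ] open 0.0755 gf 0.0 F [-0.  -0.7  1.4]
units now [12.48  1.44 -0.61] turn(tool z) -0.72 q6 -0.47 units after turn [ 8.44  9.32 -0.52]
 t 20.15 pos [0.6534 0.0679 0.2059] yaw x 2.031 zdown [ 0.01 -0.   -1.  ] open 0.0755 gf 0.0 F [-0.  -0.7  1.4]
units now [10.92 -5.04 -0.66] turn(tool z) 0.62 q6 -0.47 units after turn [  5.95 -10.44  -0.68]
```

View pics/w6.png

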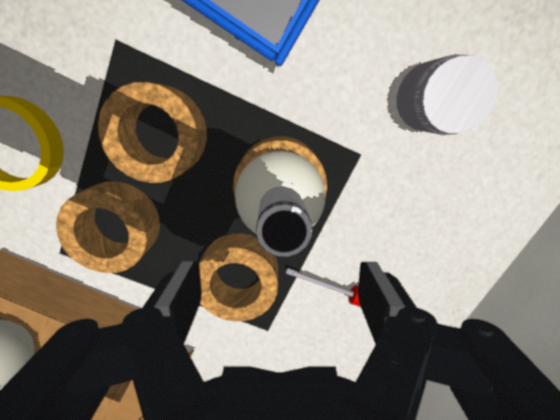

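The globe stands in ring C with its neck end at (284,229), and the tape lies flat at left (15,145). Next is the large globe at seat (-1,-1).

```bash
python3 - <<'E'
from h import *
c=cam("wrist");print(lean(c,[.6505,.068,.071],.085,(284,229)))
print("straight would be",px(c,[.6505,.068,.156]),"edges ok")
E
```

```text
(0.13, 3.9)
straight would be [275.71434922 226.51029997] edges ok
```

Emit:
carry_out([
  {"x": 0,"y": 0,"z": -0.1,"turn": 0.15},
  {"x": 0,"y": 0,"z": -0.1,"turn": 0.15},
  {"x": 0,"y": 0,"z": -0.1,"turn": 0.15},
  {"x": 0.5,"y": -0.9,"z": -0.1,"turn": 0.15},
  {"x": 0.5,"y": -0.9,"z": 0,"turn": 0.02},
  {"x": 0.6,"y": -1,"z": 0,"turn": 0},
  {"x": 0.6,"y": -1,"z": 0,"turn": 0},
  {"x": 0.6,"y": -1,"z": 0,"turn": 0},
], grip=85)

```text
t: 20.95
tool_pos: [0.5393, 0.1525, 0.2088]
tool_rot: [-2.392, -2.036, 0.001]
contact_force: [-0.0, 1.2, 0.1]
opening: 0.0848
grip_force: 0.0
```

Emit:
carry_out([
  {"x": 0.6,"y": -1,"z": 0,"turn": 0},
  {"x": 0.6,"y": -1,"z": 0,"turn": 0},
  {"x": 0.6,"y": -1,"z": 0,"turn": 0},
  {"x": 0.6,"y": -1,"z": 0,"turn": 0},
  {"x": 0.6,"y": -1,"z": 0,"turn": 0},
  {"x": 0.3,"y": -0.6,"z": 0,"turn": 0},
  {"x": 0,"y": 0,"z": 0,"turn": 0},
  {"x": 0,"y": 0,"z": 0,"turn": 0},
])

```text
t: 21.75
tool_pos: [0.4157, 0.2556, 0.2092]
tool_rot: [2.391, 2.037, 0.0]
contact_force: [-0.1, 0.1, 0.7]
opening: 0.0851
grip_force: 0.0
```

```bash
python3 - <<'E'
from h import *
go(.4192,.2565,.111,-.16)
E
```

```text
t 21.75 pos [0.4157 0.2556 0.2092] yaw x 1.411 zdown [ 0.    -0.001 -1.   ] open 0.0851 gf 0.0 F [-0.1  0.1  0.7]
units now [0.06 0.13 3.93] turn(tool z) 0.0 q6 0.56 units after turn [0.06 0.13 3.93]
```

Emit:
carry_out([
  {"x": 0,"y": 0.13,"z": 0.7,"turn": 0},
  {"x": 0,"y": 0,"z": 0.8,"turn": 0},
  {"x": 0,"y": 0,"z": 0.8,"turn": 0},
  {"x": 0,"y": 0,"z": 0.8,"turn": 0},
  {"x": 0,"y": 0,"z": 0.5,"turn": 0},
  {"x": 0,"y": 0,"z": 0.25,"turn": 0},
  {"x": 0,"y": 0,"z": 0,"turn": 0},
  {"x": 0,"y": 0,"z": 0,"turn": 0},
])

```text
t: 22.55
tool_pos: [0.4195, 0.2553, 0.1139]
tool_rot: [2.392, 2.036, 0.002]
contact_force: [-0.8, 0.4, -0.2]
opening: 0.0852
grip_force: 0.0
```

Emit:
carry_out([
  {"x": 0,"y": 0,"z": 0,"turn": 0},
  {"x": 0,"y": 0,"z": 0,"turn": 0},
  {"x": 0,"y": 0,"z": 0,"turn": 0},
  {"x": 0,"y": 0,"z": 0,"turn": 0},
  {"x": 0,"y": 0,"z": 0,"turn": 0},
  {"x": 0,"y": 0,"z": 0,"turn": 0},
  {"x": 0,"y": 0,"z": 0,"turn": 0},
  {"x": 0,"y": 0,"z": 0,"turn": 0},
], grip=20, newtons=30)

```text
t: 23.35
tool_pos: [0.4187, 0.2553, 0.1131]
tool_rot: [-2.392, -2.037, -0.0]
contact_force: [0.2, 0.2, -0.1]
opening: 0.0349
grip_force: 31.4
```

Emit:
carry_out([
  {"x": 0,"y": 0,"z": 0,"turn": 0},
  {"x": 0,"y": 0,"z": 0,"turn": 0},
  {"x": 0,"y": 0,"z": -0.6,"turn": 0},
  {"x": 0,"y": 0,"z": -1,"turn": 0},
  {"x": 0,"y": 0,"z": -1,"turn": 0},
  {"x": 0,"y": 0,"z": -1,"turn": 0},
  {"x": 0,"y": 0,"z": -1,"turn": 0},
  {"x": 0,"y": 0,"z": -1,"turn": 0},
], newtons=60)

```text
t: 24.15
tool_pos: [0.4181, 0.2551, 0.2547]
tool_rot: [-2.391, -2.037, 0.001]
contact_force: [0.6, -0.5, -1.1]
opening: 0.0347
grip_force: 59.8
```

```bash
python3 - <<'E'
from h import *
c,im=snap("wrist","w7");go(.519,.059,.25)
E
```

```text
t 24.2 pos [0.4202 0.256  0.2601] yaw x 1.411 zdown [ 0.007  0.003 -1.   ] open 0.0347 gf 59.9 F [1.2 0.2 2.1]
units now [-7.15  5.15  0.41]
```

View pics/w7.png

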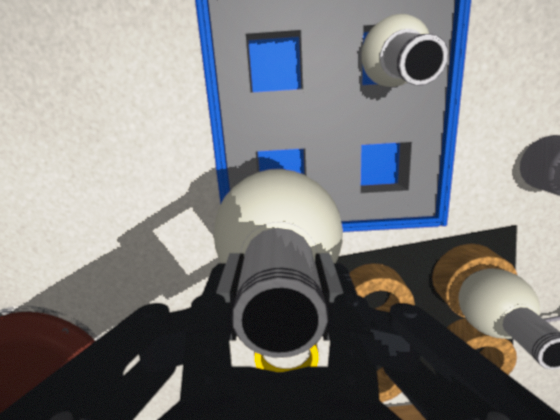

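Held globe is nearly straight (ball (279,233), neck end (281,318)). On to ring B.

Emit:
carry_out([
  {"x": -1,"y": 0.7,"z": 0,"turn": 0},
  {"x": -1,"y": 0.7,"z": 0,"turn": 0},
  {"x": -1,"y": 0.7,"z": 0,"turn": 0},
  {"x": -1,"y": 0.7,"z": 0,"turn": 0},
  {"x": -1,"y": 0.7,"z": 0,"turn": 0},
  {"x": -1,"y": 0.7,"z": 0,"turn": 0},
  {"x": -1,"y": 0.7,"z": 0,"turn": 0},
  {"x": -0.2,"y": 0.25,"z": 0,"turn": 0},
])

```text
t: 25.0
tool_pos: [0.5174, 0.0548, 0.2526]
tool_rot: [-2.395, -2.033, 0.002]
contact_force: [0.6, 0.5, -2.1]
opening: 0.0349
grip_force: 60.2
```

Emit:
carry_out([
  {"x": 0,"y": 0,"z": 0.5,"turn": 0},
  {"x": 0,"y": 0,"z": 1,"turn": 0},
  {"x": 0,"y": 0,"z": 1,"turn": 0},
  {"x": 0,"y": 0,"z": 1,"turn": 0},
  {"x": 0,"y": 0,"z": 0.7,"turn": 0},
  {"x": 0,"y": 0,"z": 0,"turn": 0},
  {"x": 0,"y": 0,"z": 0,"turn": 0},
  {"x": 0,"y": 0,"z": 0,"turn": 0},
])

```text
t: 25.8
tool_pos: [0.5177, 0.0576, 0.1493]
tool_rot: [2.39, 2.037, 0.003]
contact_force: [0.6, 0.6, -1.5]
opening: 0.0348
grip_force: 60.2
```

```bash
python3 - <<'E'
from h import *
go(.519,.059,.116);c,im=snap("side","s1")
rd=im
for g in((.519,.059),(.508,-.057),(.653,-.052),(.6505,.068)): ringfit(c,im,g,R=.03)
go(.519,.059,.116)
E
```

```text
t 25.8 pos [0.5177 0.0576 0.1493] yaw x 1.412 zdown [ 0.002  0.    -1.   ] open 0.0348 gf 60.2 F [ 0.6  0.6 -1.5]
units now [0.06 0.04 1.33] 
ring [0.518  0.0822] score 0.01
ring [ 0.4893 -0.0531] score 0.0
ring [ 0.6343 -0.0481] score 0.0
ring [0.6318 0.0719] score 0.0
 t 25.85 pos [0.518  0.0574 0.1496] yaw x 1.411 zdown [ 0.003  0.    -1.   ] open 0.0349 gf 60.2 F [-0.4  0.1 -2. ]
units now [0.07 0.03 1.35]
```

Emit:
carry_out([
  {"x": 0.05,"y": 0.03,"z": 0.4,"turn": 0},
  {"x": 0,"y": 0,"z": 0.4,"turn": 0},
  {"x": 0,"y": 0,"z": 0.2,"turn": 0},
  {"x": 0,"y": 0,"z": 0.15,"turn": 0},
  {"x": 0,"y": 0,"z": 0.1,"turn": 0},
  {"x": 0,"y": 0,"z": 0.06,"turn": 0},
  {"x": 0,"y": 0,"z": 0.04,"turn": 0},
  {"x": 0,"y": 0,"z": 0,"turn": 0},
])

```text
t: 26.65
tool_pos: [0.5184, 0.0581, 0.1146]
tool_rot: [2.392, 2.036, 0.001]
contact_force: [-0.0, 0.3, -2.4]
opening: 0.0348
grip_force: 60.2
```

```bash
python3 - <<'E'
from h import *
go(.519,.059,.115)
import cv2
a=cv2.imread("pics/side0.png");ctrl.get_image("side");b=cv2.cvtColor(ctrl.get_image("side"),cv2.COLOR_RGB2BGR)
d=cv2.absdiff(a,b).sum(2)
for n,(x,y) in dict(A=(248,240),B=(252,216),C=(295,213),D=(300,240)).items():
    print(n,d[y+4:y+14,x-18:x+18].mean().round(1))
E
```

```text
t 26.65 pos [0.5184 0.0581 0.1146] yaw x 1.411 zdown [ 0.001 -0.    -1.   ] open 0.0348 gf 60.2 F [-0.   0.3 -2.4]
units now [ 0.04  0.02 -0.02] 
A 8.8
B 26.8
C 78.2
D 10.0
```

Emit:
carry_out([
  {"x": 0,"y": 0,"z": 0.06,"turn": 0},
  {"x": 0,"y": 0,"z": 0,"turn": 0},
  {"x": 0,"y": 0,"z": 0,"turn": 0},
  {"x": 0,"y": 0,"z": 0,"turn": 0},
  {"x": 0,"y": 0,"z": 0,"turn": 0},
  {"x": 0,"y": 0,"z": 0,"turn": -0.15},
  {"x": 0,"y": 0,"z": 0,"turn": -0.15},
  {"x": 0,"y": 0,"z": 0,"turn": -0.15},
], grip=65, newtons=25)

```text
t: 27.55
tool_pos: [0.5181, 0.0582, 0.1128]
tool_rot: [1.869, 2.525, 0.0]
contact_force: [-0.1, 0.8, -0.3]
opening: 0.0652
grip_force: 0.0
```

Emit:
carry_out([
  {"x": 0,"y": 0,"z": 0,"turn": -0.15},
  {"x": 0,"y": 0,"z": 0,"turn": -0.15},
  {"x": 0,"y": 0,"z": 0,"turn": -0.15},
  {"x": 0,"y": 0,"z": 0,"turn": -0.15},
  {"x": 0,"y": 0,"z": 0,"turn": -0.15},
  {"x": 0,"y": 0,"z": 0,"turn": -0.15},
  {"x": 0,"y": 0,"z": 0,"turn": -0.15},
  {"x": 0,"y": 0,"z": 0,"turn": -0.07},
])

```text
t: 28.35
tool_pos: [0.5181, 0.0582, 0.1129]
tool_rot: [0.246, 3.132, 0.0]
contact_force: [0.2, -0.4, -0.5]
opening: 0.065
grip_force: 0.0
```

Emit:
carry_out([
  {"x": 0,"y": 0,"z": 0,"turn": 0},
  {"x": 0,"y": 0,"z": 0,"turn": 0},
  {"x": 0,"y": 0,"z": 0,"turn": 0},
  {"x": 0,"y": 0,"z": 0,"turn": 0},
  {"x": 0,"y": 0,"z": 0,"turn": 0},
  {"x": 0,"y": 0,"z": 0,"turn": 0},
  {"x": 0,"y": 0,"z": 0,"turn": 0},
  {"x": 0,"y": 0,"z": 0,"turn": 0},
], grip=25)

```text
t: 29.15
tool_pos: [0.5182, 0.0583, 0.113]
tool_rot: [0.252, 3.131, 0.0]
contact_force: [-0.3, 1.8, 1.1]
opening: 0.0356
grip_force: 25.5
```

Emit:
carry_out([
  {"x": 0,"y": 0,"z": 0,"turn": 0},
  {"x": 0,"y": 0,"z": 0,"turn": 0},
  {"x": 0,"y": 0,"z": 0,"turn": 0},
  {"x": 0,"y": 0,"z": 0,"turn": 0},
  {"x": 0,"y": 0,"z": -0.5,"turn": 0},
  {"x": 0,"y": 0,"z": -1,"turn": 0},
  {"x": 0,"y": 0,"z": -1,"turn": 0},
  {"x": 0,"y": 0,"z": -1,"turn": 0},
], grip=75)

```text
t: 29.95
tool_pos: [0.5182, 0.0581, 0.2023]
tool_rot: [0.252, 3.131, -0.0]
contact_force: [0.1, 0.1, -0.7]
opening: 0.0749
grip_force: 0.0
```

```bash
python3 - <<'E'
from h import *
c,im=snap("wrist","w8")
go(.547,.3635,.22,1.18)
E
```

```text
t 30.0 pos [0.5207 0.0581 0.2076] yaw x 2.981 zdown [ 0.009 -0.    -1.   ] open 0.0745 gf 0.0 F [1.3 0.1 4.1]
units now [ 0.91 12.23 -0.49] turn(tool z) 0.23 q6 -1.44 units after turn [ 3.68 11.7  -0.51]
```

View pics/w8.png

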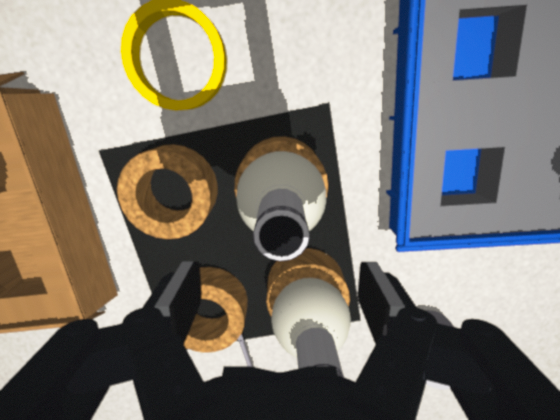

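Globe in ring B has its neck end at (281,229) above its ball at (281,191). The tape is flat at (175,52), and rings A (168,190) and D (210,305) are empty.

```bash
python3 - <<'E'
from h import *
T=np.array(ctrl.calibration("wrist")["T_tool_cam"]);k=cam("wrist")["K"];yx=2.981;p=(.5182,.0581,.2023)
R=np.array([[np.cos(yx),np.sin(yx),0],[np.sin(yx),-np.cos(yx),0],[0,0,-1]]);W=np.eye(4);W[:3,:3]=R;W[:3,3]=p;W=W@T;Rc=W[:3,:3].T;c=dict(K=k,R=Rc,t=-Rc@W[:3,3])
im=cv2.cvtColor(cv2.imread("pics/w8.png"),cv2.COLOR_BGR2RGB)
for g in((.508,-.057),(.653,-.052),(.519,.059)): r=ringfit(c,im,g,R=.02)
print(lean(c,[.519,.059,.071],.085,(281,229)),lean(c,[.518,.058,.071],.085,(281,229)),"tape",w(c,(175,52),.011))
E
```

```text
ring [ 0.5082 -0.0569] score 2.38
ring [ 0.6563 -0.0518] score 1.66
ring [0.523  0.0715] score 0.1
(-2.95, 2.1) (2.94, 1.4) tape [ 0.3780993  -0.02131558]
```

Emit:
carry_out([
  {"x": 0.3,"y": 0.8,"z": 0,"turn": 0.115},
  {"x": 0.4,"y": 1,"z": 0,"turn": 0.115},
  {"x": 0.35,"y": 1,"z": 0,"turn": 0},
  {"x": 0.3,"y": 1,"z": 0,"turn": 0},
  {"x": 0.3,"y": 1,"z": 0,"turn": 0},
  {"x": 0.3,"y": 1,"z": 0,"turn": 0},
  {"x": 0.3,"y": 1,"z": 0,"turn": 0},
  {"x": 0.3,"y": 1,"z": 0,"turn": 0},
], grip=85)

```text
t: 30.8
tool_pos: [0.5256, 0.2633, 0.2011]
tool_rot: [0.61, 3.081, 0.001]
contact_force: [-0.5, 0.1, -0.1]
opening: 0.0848
grip_force: 0.0
```

Emit:
carry_out([
  {"x": 0.3,"y": 1,"z": 0,"turn": 0},
  {"x": 0.3,"y": 1,"z": 0,"turn": 0},
  {"x": 0.2,"y": 1,"z": 0,"turn": 0},
  {"x": 0.2,"y": 0.9,"z": 0,"turn": 0},
  {"x": 0,"y": 0,"z": 0,"turn": 0},
  {"x": 0,"y": 0,"z": 0,"turn": 0},
  {"x": 0,"y": 0,"z": 0,"turn": 0},
  {"x": 0,"y": 0,"z": 0,"turn": 0},
])

```text
t: 31.6
tool_pos: [0.5395, 0.361, 0.2005]
tool_rot: [0.611, 3.081, -0.0]
contact_force: [0.6, -0.0, 0.7]
opening: 0.0851
grip_force: 0.0
```

```bash
python3 - <<'E'
from h import *
go(.5473,.3635,.094,1.18)
E
```

```text
t 31.6 pos [0.5395 0.361  0.2005] yaw x 2.75 zdown [ 0. -0. -1.] open 0.0851 gf 0.0 F [ 0.6 -0.   0.7]
units now [-0.25  0.21  4.26] turn(tool z) -0.001 q6 -0.7 units after turn [-0.25  0.21  4.26]
```

Emit:
carry_out([
  {"x": -0.25,"y": 0.2,"z": 0.5,"turn": 0},
  {"x": 0,"y": 0,"z": 0.8,"turn": 0},
  {"x": 0,"y": 0,"z": 0.8,"turn": 0},
  {"x": 0,"y": 0,"z": 0.8,"turn": 0},
  {"x": 0,"y": 0,"z": 0.8,"turn": 0},
  {"x": 0,"y": 0,"z": 0.5,"turn": 0},
  {"x": 0,"y": 0,"z": 0,"turn": 0},
  {"x": 0,"y": 0,"z": 0,"turn": 0},
])

```text
t: 32.4
tool_pos: [0.5474, 0.364, 0.0953]
tool_rot: [0.61, 3.082, 0.0]
contact_force: [0.0, 0.5, -0.1]
opening: 0.0849
grip_force: 0.0
```

Emit:
carry_out([
  {"x": 0,"y": 0,"z": 0,"turn": 0},
  {"x": 0,"y": 0,"z": 0,"turn": 0},
  {"x": 0,"y": 0,"z": 0,"turn": 0},
  {"x": 0,"y": 0,"z": 0,"turn": 0},
  {"x": 0,"y": 0,"z": 0,"turn": 0},
  {"x": 0,"y": 0,"z": 0,"turn": 0},
  {"x": 0,"y": 0,"z": 0,"turn": 0},
  {"x": 0,"y": 0,"z": 0,"turn": 0},
], grip=20, newtons=30)

```text
t: 33.2
tool_pos: [0.5473, 0.3641, 0.0956]
tool_rot: [0.61, 3.081, 0.0]
contact_force: [-0.8, -0.8, 3.8]
opening: 0.0352
grip_force: 32.9
```

Emit:
carry_out([
  {"x": 0,"y": 0,"z": 0,"turn": 0},
  {"x": 0,"y": 0,"z": 0,"turn": 0},
  {"x": 0,"y": 0,"z": -0.6,"turn": 0},
  {"x": 0,"y": 0,"z": -1,"turn": 0},
  {"x": 0,"y": 0,"z": -1,"turn": 0},
  {"x": 0,"y": 0,"z": -1,"turn": 0},
  {"x": 0,"y": 0,"z": -1,"turn": 0},
  {"x": 0,"y": 0,"z": -1,"turn": 0},
], newtons=60)

```text
t: 34.0
tool_pos: [0.5469, 0.3643, 0.2367]
tool_rot: [-0.61, -3.082, -0.001]
contact_force: [0.1, 0.1, -1.1]
opening: 0.0348
grip_force: 59.9
```

```bash
python3 - <<'E'
from h import *
# stock seats from the fixed cameras
for n,z in(("scene",.04),("side",.04)):
    c=cam(n);ctrl.get_image(n);marks(n,"stock_seat0",c,z,.4)
go(.52,-.22,.25)
E
```

```text
stock_seat0 [254. 146.] 0.82 [ 0.438 -0.359]
stock_seat0 [269. 158.] 0.69 [ 0.449 -0.259]
stock_seat0 [242. 176.] 0.66 [ 0.585 -0.227]
stock_seat0 [227. 155.] 0.63 [ 0.55  -0.373]
stock_seat0 [277. 281.] 0.98 [ 0.576 -0.247]
stock_seat0 [272. 315.] 0.9 [ 0.558 -0.353]
stock_seat0 [223. 280.] 0.71 [ 0.446 -0.234]
stock_seat0 [217. 319.] 0.66 [ 0.439 -0.36 ]
 t 34.2 pos [0.5472 0.3643 0.2355] yaw x 2.751 zdown [ 0.001  0.001 -1.   ] open 0.035 gf 59.9 F [ 0.2 -0.5 -2.7]
units now [ -7.9  -22.02  -0.6 ]
```

Emit:
carry_out([
  {"x": -0.4,"y": -1,"z": -0.3,"turn": 0},
  {"x": -0.4,"y": -1,"z": -0.3,"turn": 0},
  {"x": -0.4,"y": -1,"z": 0,"turn": 0},
  {"x": -0.4,"y": -1,"z": 0,"turn": 0},
  {"x": -0.4,"y": -1,"z": 0,"turn": 0},
  {"x": -0.4,"y": -1,"z": 0,"turn": 0},
  {"x": -0.4,"y": -1,"z": 0,"turn": 0},
  {"x": -0.4,"y": -1,"z": 0,"turn": 0},
])

```text
t: 35.0
tool_pos: [0.5436, 0.1476, 0.2474]
tool_rot: [-0.609, -3.078, 0.002]
contact_force: [0.4, -0.1, -1.1]
opening: 0.0348
grip_force: 60.2
```

Emit:
carry_out([
  {"x": -0.4,"y": -1,"z": 0,"turn": 0},
  {"x": -0.4,"y": -1,"z": 0,"turn": 0},
  {"x": -0.4,"y": -1,"z": 0,"turn": 0},
  {"x": -0.4,"y": -1,"z": 0,"turn": 0},
  {"x": -0.4,"y": -1,"z": 0,"turn": 0},
  {"x": -0.4,"y": -1,"z": 0,"turn": 0},
  {"x": -0.4,"y": -1,"z": 0,"turn": 0},
  {"x": -0.4,"y": -1,"z": 0,"turn": 0},
])

```text
t: 35.8
tool_pos: [0.5415, -0.0674, 0.2474]
tool_rot: [-0.609, -3.078, -0.001]
contact_force: [-0.1, 0.6, -1.0]
opening: 0.035
grip_force: 60.2
```

Emit:
carry_out([
  {"x": -0.4,"y": -1,"z": 0,"turn": 0},
  {"x": -0.4,"y": -1,"z": 0,"turn": 0},
  {"x": -0.4,"y": -1,"z": 0,"turn": 0},
  {"x": -0.4,"y": -1,"z": 0,"turn": 0},
  {"x": -0.4,"y": 0,"z": 0,"turn": 0},
  {"x": 0,"y": 0,"z": 0,"turn": 0},
  {"x": 0,"y": 0,"z": 0,"turn": 0},
  {"x": 0,"y": 0,"z": 0,"turn": 0},
])

```text
t: 36.6
tool_pos: [0.5507, -0.1771, 0.2496]
tool_rot: [-0.608, -3.081, -0.001]
contact_force: [-0.5, -0.0, -0.9]
opening: 0.0347
grip_force: 60.3
```

```bash
python3 - <<'E'
from h import *
tool();c,im=snap("wrist","w9");marks("wrist","stock_seat0",c,.04,.3)
E
```

```text
t 36.6 pos [ 0.5507 -0.1771  0.2496] yaw x 2.752 zdown [-0.001  0.001 -1.   ] open 0.0347 gf 60.3 F [-0.5 -0.  -0.9]
stock_seat0 [146. 243.] 0.94 [ 0.565 -0.359]
stock_seat0 [236. 212.] 0.81 [ 0.57  -0.242]
```

View pics/w9.png

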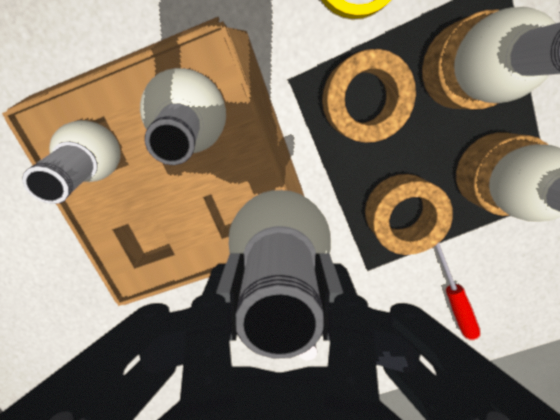

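The small globe is held, and the carton's free seat shows its L-shaped far walls at (113,228)–(140,268)–(172,250). A second free seat is at (206,195)–(230,235). The spare's neck end is at (171,141), and rings A (370,95) and D (410,213) are visible.

```bash
python3 - <<'E'
from h import *
c=cam("wrist");im=cv2.cvtColor(cv2.imread("pics/w9.png"),cv2.COLOR_BGR2RGB)
for p in((113,228),(140,268),(172,250),(205,195)): print("seat edge",p,np.round(w(c,p,.04),4))
for p in((120,303),(6,113)): print("corner .05",p,np.round(w(c,p,.05),4))
print("balls",w(c,(183,110),.068),w(c,(85,150),.055))
ringfit(c,im,(.508,-.057),R=.03);ringfit(c,im,(.655,-.052),R=.03)
E
```

```text
seat edge (113, 228) [ 0.5331 -0.3859]
seat edge (140, 268) [ 0.5922 -0.383 ]
seat edge (172, 250) [ 0.5855 -0.3344]
seat edge (205, 195) [ 0.5381 -0.266 ]
corner .05 (120, 303) [ 0.6225 -0.4246]
corner .05 (6, 113) [ 0.3788 -0.4141]
balls [ 0.44750562 -0.23800428] [ 0.44294628 -0.35634266]
ring [ 0.509  -0.0577] score 2.89
ring [ 0.657  -0.0526] score 2.77
```

```bash
python3 - <<'E'
import cv2
im=cv2.imread("pics/w9.png")[0:310,0:310];cv2.imwrite("pics/w9c.png",cv2.resize(im,(600,600),interpolation=cv2.INTER_CUBIC))
E
```

```text
(no output)
```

View pics/w9c.png

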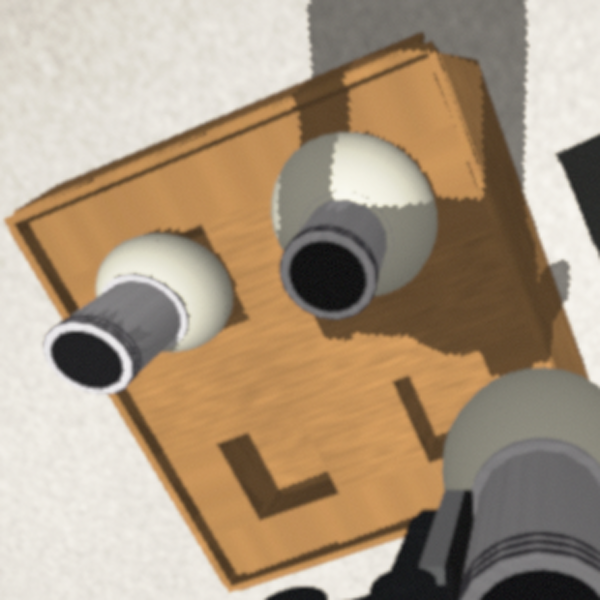

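Emit:
carry_out([
  {"x": -0.4,"y": -1,"z": 0,"turn": 0},
  {"x": -0.5,"y": -1,"z": 0,"turn": 0},
  {"x": -0.5,"y": -1,"z": 0,"turn": 0},
  {"x": -0.5,"y": -1,"z": 0,"turn": 0},
  {"x": -0.5,"y": -1,"z": 0,"turn": 0},
  {"x": -0.5,"y": -1,"z": 0,"turn": 0},
  {"x": -0.36,"y": -0.53,"z": 0,"turn": 0},
  {"x": 0,"y": 0,"z": 0.5,"turn": 0},
])

```text
t: 37.5
tool_pos: [0.5651, -0.3621, 0.2397]
tool_rot: [0.611, 3.078, -0.003]
contact_force: [0.4, -0.6, -1.0]
opening: 0.0351
grip_force: 60.4
```

Emit:
carry_out([
  {"x": 0,"y": 0,"z": 0.9,"turn": 0},
  {"x": 0,"y": 0,"z": 0.9,"turn": 0},
  {"x": 0,"y": 0,"z": 0.9,"turn": 0},
  {"x": 0,"y": 0,"z": 0.8,"turn": 0},
  {"x": 0,"y": 0,"z": 0.6,"turn": 0},
  {"x": 0,"y": 0,"z": 0,"turn": 0},
  {"x": 0,"y": 0,"z": 0,"turn": 0},
  {"x": 0,"y": 0,"z": 0,"turn": 0},
])

```text
t: 38.3
tool_pos: [0.5648, -0.3605, 0.137]
tool_rot: [0.609, 3.08, -0.002]
contact_force: [-0.1, -0.2, -1.4]
opening: 0.0344
grip_force: 60.4
```

```bash
python3 - <<'E'
from h import *
go(.564,-.359,.0955)
E
```

```text
t 38.3 pos [ 0.5648 -0.3605  0.137 ] yaw x 2.751 zdown [ 0.002 -0.002 -1.   ] open 0.0344 gf 60.4 F [-0.1 -0.2 -1.4]
units now [0.06 0.04 1.66]
```

Emit:
carry_out([
  {"x": 0.05,"y": 0.04,"z": 0.5,"turn": 0},
  {"x": 0,"y": 0,"z": 0.5,"turn": 0},
  {"x": 0,"y": 0,"z": 0.3,"turn": 0},
  {"x": 0,"y": 0,"z": 0.15,"turn": 0},
  {"x": 0,"y": 0,"z": 0.1,"turn": 0},
  {"x": 0,"y": 0,"z": 0.06,"turn": 0},
  {"x": 0,"y": 0,"z": 0.03,"turn": 0},
  {"x": 0,"y": 0,"z": 0,"turn": 0},
])

```text
t: 39.1
tool_pos: [0.5626, -0.3586, 0.0971]
tool_rot: [-0.609, -3.079, -0.001]
contact_force: [-8.2, 3.6, 13.3]
opening: 0.0351
grip_force: 62.0
```

Emit:
carry_out([
  {"x": 0,"y": 0,"z": 0,"turn": 0},
  {"x": 0,"y": 0,"z": 0,"turn": 0},
  {"x": 0,"y": 0,"z": 0,"turn": 0},
  {"x": 0,"y": 0,"z": 0,"turn": 0},
  {"x": 0,"y": 0,"z": -0.4,"turn": 0},
  {"x": 0,"y": 0,"z": -0.8,"turn": 0},
  {"x": 0,"y": 0,"z": -1,"turn": 0},
  {"x": 0,"y": 0,"z": -1,"turn": 0},
], grip=75)

```text
t: 39.9
tool_pos: [0.5632, -0.3587, 0.1755]
tool_rot: [-0.61, -3.082, -0.0]
contact_force: [0.7, -0.8, 0.1]
opening: 0.0753
grip_force: 0.0
```

Emit:
carry_out([
  {"x": 0,"y": 0,"z": -1,"turn": 0},
  {"x": 0,"y": 0,"z": -0.4,"turn": 0},
  {"x": 1,"y": 0.6,"z": 0,"turn": 0},
  {"x": 1,"y": 0.6,"z": 0,"turn": 0},
  {"x": 0.9,"y": 0.6,"z": 0,"turn": 0},
  {"x": 0,"y": 0,"z": 0,"turn": 0},
  {"x": 0,"y": 0,"z": 0,"turn": 0},
  {"x": 0,"y": 0,"z": 0,"turn": 0},
])

```text
t: 40.7
tool_pos: [0.5137, -0.2902, 0.2093]
tool_rot: [0.61, 3.081, -0.0]
contact_force: [0.3, 0.5, 0.1]
opening: 0.0751
grip_force: 0.0
```

```bash
python3 - <<'E'
from h import *
tool();c,im=snap("wrist","w10")
marks("wrist","globe_odd_c",c,.055,.2);marks("wrist","globe_spare_c",c,.068,.2)
E
```

```text
t 40.7 pos [ 0.5137 -0.2902  0.2093] yaw x 2.751 zdown [ 0. -0. -1.] open 0.0751 gf 0.0 F [0.3 0.5 0.1]
globe_odd_c [234. 253.] 0.84 [ 0.559 -0.361]
```

View pics/w10.png

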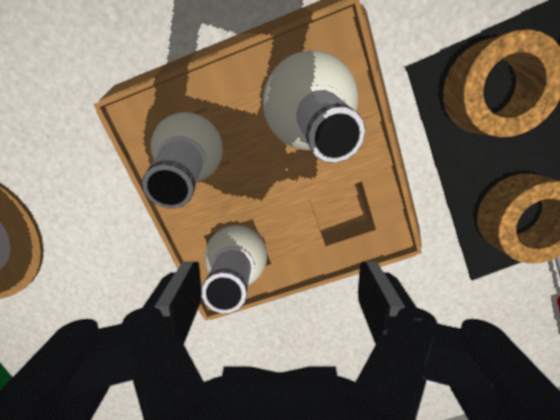

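Both small globes stand in the carton: the new one at ball (236,253) with neck end (224,292), and the stock one at (185,147). The spare's neck end is at (335,133), and the carton corners are (97,104), (358,2), (420,250) and (208,318).

```bash
python3 - <<'E'
from h import *
c=cam("wrist");im=cv2.cvtColor(cv2.imread("pics/w10.png"),cv2.COLOR_BGR2RGB)
S=tray(c,[(97,104),(358,2),(420,250),(208,318)])
for k,v in S.items(): print(k,np.round(v,4))
for a,r,(ke,z,L,p) in((0,0,((-1,1),.068,.085,(335,133))),(0,0,((-1,-1),.055,.077,(168,184))),(0,0,((1,-1),.055,.077,(224,292)))): print(ke,lean(c,[*S[ke],z],L,p))
print("raw balls",w(c,(312,100),.068),w(c,(186,147),.055),w(c,(236,253),.055))
ringfit(c,im,(.657,-.0526),R=.03);ringfit(c,im,(.509,-.0577),R=.03)
az,_=lean(c,[*S[(-1,1)],.068],.085,(335,133))
go(*S[(-1,1)],.2,az)
E
```

```text
corners [[0.378, -0.414], [0.392, -0.171], [0.631, -0.181], [0.623, -0.423]] sides [0.244 0.24  0.243 0.245]
centre [ 0.506  -0.2973] yaw -0.043
(-1, -1) [ 0.4445 -0.3537]
(-1, 1) [ 0.4496 -0.2358]
(1, -1) [ 0.5624 -0.3588]
(1, 1) [ 0.5675 -0.2409]
(-1, 1) (-0.01, 13.9)
(-1, -1) (-0.15, 12.6)
(1, -1) (2.82, 4.8)
raw balls [ 0.44868875 -0.23464258] [ 0.44319553 -0.35591889] [ 0.55932545 -0.35861046]
ring [ 0.6564 -0.0524] score 1.79
ring [ 0.5086 -0.0571] score 2.74
 t 40.85 pos [ 0.5137 -0.2902  0.2093] yaw x 2.75 zdown [-0. -0. -1.] open 0.0749 gf 0.0 F [-0.8  0.6  0.6]
units now [3.2  1.03 0.37] turn(tool z) 1.19 q6 -1.82 units after turn [ 2.15 -2.59  0.37]
```

Emit:
carry_out([
  {"x": 0,"y": 0,"z": 0,"turn": 0.15},
  {"x": 0,"y": 0,"z": 0,"turn": 0.15},
  {"x": 0,"y": 0,"z": 0,"turn": 0.15},
  {"x": 0,"y": 0,"z": 0,"turn": 0.15},
  {"x": 0,"y": 0,"z": 0,"turn": 0.15},
  {"x": 0,"y": 0,"z": 0,"turn": 0.15},
  {"x": 0,"y": 0,"z": 0,"turn": 0.15},
  {"x": 0,"y": 0,"z": 0,"turn": 0.14},
], grip=85)

```text
t: 41.65
tool_pos: [0.5136, -0.2901, 0.2092]
tool_rot: [-2.239, -2.203, 0.0]
contact_force: [0.1, -0.2, -0.0]
opening: 0.0849
grip_force: 0.0
```

Emit:
carry_out([
  {"x": 0.7,"y": -0.9,"z": 0,"turn": 0},
  {"x": 0.7,"y": -0.9,"z": 0,"turn": 0},
  {"x": 0.75,"y": -0.8,"z": 0,"turn": 0},
  {"x": 0,"y": 0,"z": 0,"turn": 0},
  {"x": 0,"y": 0,"z": 0,"turn": 0},
  {"x": 0,"y": 0,"z": 0,"turn": 0},
  {"x": 0,"y": 0,"z": 0,"turn": 0},
  {"x": 0,"y": 0,"z": 0,"turn": 0},
])

```text
t: 42.45
tool_pos: [0.4493, -0.2356, 0.2093]
tool_rot: [-2.233, -2.21, 0.0]
contact_force: [0.6, 0.2, 0.4]
opening: 0.0852
grip_force: 0.0
```

```bash
python3 - <<'E'
from h import *
go(.4495,-.2357,.112,-.01)
E
```

```text
t 42.45 pos [ 0.4493 -0.2356  0.2093] yaw x 1.561 zdown [-0.  0. -1.] open 0.0852 gf 0.0 F [0.6 0.2 0.4]
units now [-0.    0.01  3.89] turn(tool z) -0.0 q6 -0.62 units after turn [-0.    0.01  3.89]
```

Emit:
carry_out([
  {"x": 0,"y": 0,"z": 0.7,"turn": 0},
  {"x": 0,"y": 0,"z": 0.8,"turn": 0},
  {"x": 0,"y": 0,"z": 0.8,"turn": 0},
  {"x": 0,"y": 0,"z": 0.8,"turn": 0},
  {"x": 0,"y": 0,"z": 0.5,"turn": 0},
  {"x": 0,"y": 0,"z": 0.25,"turn": 0},
  {"x": 0,"y": 0,"z": 0,"turn": 0},
  {"x": 0,"y": 0,"z": 0,"turn": 0},
])

```text
t: 43.25
tool_pos: [0.4494, -0.2356, 0.1139]
tool_rot: [2.232, 2.209, 0.0]
contact_force: [0.5, 0.5, 0.5]
opening: 0.0848
grip_force: 0.0
```

Emit:
carry_out([
  {"x": 0,"y": 0,"z": 0,"turn": 0},
  {"x": 0,"y": 0,"z": 0,"turn": 0},
  {"x": 0,"y": 0,"z": 0,"turn": 0},
  {"x": 0,"y": 0,"z": 0,"turn": 0},
  {"x": 0,"y": 0,"z": 0,"turn": 0},
  {"x": 0,"y": 0,"z": 0,"turn": 0},
  {"x": 0,"y": 0,"z": 0,"turn": 0},
  {"x": 0,"y": 0,"z": 0,"turn": 0},
], grip=20, newtons=30)

```text
t: 44.05
tool_pos: [0.4487, -0.2351, 0.1128]
tool_rot: [-2.232, -2.21, 0.0]
contact_force: [-0.2, -0.5, -0.7]
opening: 0.0352
grip_force: 32.0
```

Emit:
carry_out([
  {"x": 0,"y": 0,"z": 0,"turn": 0},
  {"x": 0,"y": 0,"z": 0,"turn": 0},
  {"x": 0,"y": 0,"z": -0.6,"turn": 0},
  {"x": 0,"y": 0,"z": -1,"turn": 0},
  {"x": 0,"y": 0,"z": -1,"turn": 0},
  {"x": 0,"y": 0,"z": -1,"turn": 0},
  {"x": 0,"y": 0,"z": -1,"turn": 0},
  {"x": 0,"y": 0,"z": -1,"turn": 0},
], newtons=60)

```text
t: 44.85
tool_pos: [0.4488, -0.2351, 0.2553]
tool_rot: [2.232, 2.21, 0.0]
contact_force: [-0.3, -1.1, -1.6]
opening: 0.0346
grip_force: 60.0
```

```bash
python3 - <<'E'
from h import *
c,im=snap("wrist","w11");ringfit(c,im,(.509,-.0573),R=.04);go(.509,-.0573,.25)
E
```

```text
ring [ 0.5082 -0.0579] score 1.3
 t 44.9 pos [ 0.4506 -0.2364  0.2607] yaw x 1.561 zdown [ 0.007 -0.005 -1.   ] open 0.0347 gf 60.2 F [ 1.7 -1.3  2.5]
units now [7.19 2.26 0.41]
```

Emit:
carry_out([
  {"x": 1,"y": 0.3,"z": 0,"turn": 0},
  {"x": 1,"y": 0.3,"z": 0,"turn": 0},
  {"x": 1,"y": 0.3,"z": 0,"turn": 0},
  {"x": 1,"y": 0.3,"z": 0,"turn": 0},
  {"x": 1,"y": 0.3,"z": 0,"turn": 0},
  {"x": 1,"y": 0.3,"z": 0,"turn": 0},
  {"x": 1,"y": 0.3,"z": 0,"turn": 0},
  {"x": 0.14,"y": 0.2,"z": 0,"turn": 0},
])

```text
t: 45.7
tool_pos: [0.5083, -0.0551, 0.2532]
tool_rot: [-2.229, -2.213, -0.001]
contact_force: [0.0, -0.1, -2.2]
opening: 0.0349
grip_force: 60.3
```

Emit:
carry_out([
  {"x": 0,"y": 0,"z": 0.5,"turn": 0},
  {"x": 0,"y": 0,"z": 1,"turn": 0},
  {"x": 0,"y": 0,"z": 1,"turn": 0},
  {"x": 0,"y": 0,"z": 1,"turn": 0},
  {"x": 0,"y": 0,"z": 0.7,"turn": 0},
  {"x": 0,"y": 0,"z": 0,"turn": 0},
  {"x": 0,"y": 0,"z": 0,"turn": 0},
  {"x": 0,"y": 0,"z": 0,"turn": 0},
])

```text
t: 46.5
tool_pos: [0.5089, -0.058, 0.1494]
tool_rot: [2.232, 2.208, 0.002]
contact_force: [-0.3, -0.1, -1.5]
opening: 0.0348
grip_force: 60.3
```

```bash
python3 - <<'E'
from h import *
go(.509,-.0575,.114)
a=cv2.imread("pics/side0.png");b=cv2.cvtColor(ctrl.get_image("side"),cv2.COLOR_RGB2BGR)
d=cv2.absdiff(a,b).sum(2)
for n,(x,y) in dict(A=(248,240),D=(300,240)).items(): print(n,d[y+4:y+14,x-18:x+18].mean().round(1))
E
```

```text
t 46.5 pos [ 0.5089 -0.058   0.1494] yaw x 1.56 zdown [ 0.002 -0.001 -1.   ] open 0.0348 gf 60.3 F [-0.3 -0.1 -1.5]
units now [0.02 0.   1.42] 
A 38.0
D 11.9
```

Emit:
carry_out([
  {"x": 0,"y": 0,"z": 0.4,"turn": 0},
  {"x": 0,"y": 0,"z": 0.4,"turn": 0},
  {"x": 0,"y": 0,"z": 0.2,"turn": 0},
  {"x": 0,"y": 0,"z": 0.15,"turn": 0},
  {"x": 0,"y": 0,"z": 0.1,"turn": 0},
  {"x": 0,"y": 0,"z": 0.06,"turn": 0},
  {"x": 0,"y": 0,"z": 0.04,"turn": 0},
  {"x": 0,"y": 0,"z": 0.05,"turn": 0},
])

```text
t: 47.35
tool_pos: [0.5088, -0.0571, 0.1144]
tool_rot: [2.232, 2.21, 0.001]
contact_force: [-2.6, 1.8, 8.1]
opening: 0.0346
grip_force: 61.2
```

Emit:
carry_out([
  {"x": 0,"y": 0,"z": 0,"turn": 0},
  {"x": 0,"y": 0,"z": 0,"turn": 0},
  {"x": 0,"y": 0,"z": 0,"turn": 0},
  {"x": 0,"y": 0,"z": 0,"turn": 0},
  {"x": 0,"y": 0,"z": 0,"turn": 0},
  {"x": 0,"y": 0,"z": 0,"turn": -0.15},
  {"x": 0,"y": 0,"z": 0,"turn": -0.15},
  {"x": 0,"y": 0,"z": 0,"turn": -0.15},
], grip=65, newtons=25)

```text
t: 48.15
tool_pos: [0.5082, -0.0573, 0.113]
tool_rot: [-1.675, -2.658, 0.0]
contact_force: [0.6, -0.1, -1.4]
opening: 0.0649
grip_force: 0.0
```

Emit:
carry_out([
  {"x": 0,"y": 0,"z": 0,"turn": -0.15},
  {"x": 0,"y": 0,"z": 0,"turn": -0.15},
  {"x": 0,"y": 0,"z": 0,"turn": -0.15},
  {"x": 0,"y": 0,"z": 0,"turn": -0.15},
  {"x": 0,"y": 0,"z": 0,"turn": -0.15},
  {"x": 0,"y": 0,"z": 0,"turn": -0.15},
  {"x": 0,"y": 0,"z": 0,"turn": -0.15},
  {"x": 0,"y": 0,"z": 0,"turn": -0.07},
])

```text
t: 48.95
tool_pos: [0.5082, -0.0573, 0.113]
tool_rot: [-0.01, -3.142, 0.0]
contact_force: [-0.8, -0.6, -0.7]
opening: 0.0649
grip_force: 0.0
```

Emit:
carry_out([
  {"x": 0,"y": 0,"z": 0,"turn": 0},
  {"x": 0,"y": 0,"z": 0,"turn": 0},
  {"x": 0,"y": 0,"z": 0,"turn": 0},
  {"x": 0,"y": 0,"z": 0,"turn": 0},
  {"x": 0,"y": 0,"z": 0,"turn": 0},
  {"x": 0,"y": 0,"z": 0,"turn": 0},
  {"x": 0,"y": 0,"z": 0,"turn": 0},
  {"x": 0,"y": 0,"z": 0,"turn": 0},
], grip=25)

```text
t: 49.75
tool_pos: [0.5081, -0.0571, 0.113]
tool_rot: [-0.017, -3.141, -0.0]
contact_force: [0.4, 2.5, -0.7]
opening: 0.0353
grip_force: 27.7
```

Emit:
carry_out([
  {"x": 0,"y": 0,"z": 0,"turn": 0},
  {"x": 0,"y": 0,"z": 0,"turn": 0},
  {"x": 0,"y": 0,"z": 0,"turn": 0},
  {"x": 0,"y": 0,"z": 0,"turn": 0},
  {"x": 0,"y": 0,"z": -0.5,"turn": 0},
  {"x": 0,"y": 0,"z": -1,"turn": 0},
  {"x": 0,"y": 0,"z": -1,"turn": 0},
  {"x": 0,"y": 0,"z": -1,"turn": 0},
], grip=75)

```text
t: 50.55
tool_pos: [0.5083, -0.0573, 0.2025]
tool_rot: [0.017, 3.141, -0.001]
contact_force: [-0.2, 0.2, 0.1]
opening: 0.0756
grip_force: 0.0
```

Emit:
carry_out([
  {"x": 0,"y": 0,"z": -1,"turn": 0},
  {"x": 0,"y": 0.5,"z": -1,"turn": 0},
  {"x": 0,"y": 1,"z": -1,"turn": 0},
  {"x": 0,"y": 0.8,"z": -1,"turn": 0},
  {"x": 0,"y": 0,"z": 0,"turn": 0},
  {"x": 0,"y": 0,"z": 0,"turn": 0},
  {"x": 0,"y": 0,"z": 0,"turn": 0},
  {"x": 0,"y": 0,"z": 0,"turn": 0},
])

```text
t: 51.35
tool_pos: [0.5081, -0.0003, 0.2989]
tool_rot: [-0.019, -3.139, -0.0]
contact_force: [0.2, -0.1, 0.6]
opening: 0.0752
grip_force: 0.0
```

```bash
python3 - <<'E'
from h import *
tool();c,im=snap("wrist","w12");snap("side","s2");snap("scene","c2")
a=cv2.imread("pics/side0.png");b=cv2.imread("pics/s2.png")
E
```

```text
t 51.35 pos [ 5.081e-01 -3.000e-04  2.989e-01] yaw x 3.13 zdown [-0.003  0.    -1.   ] open 0.0752 gf 0.0 F [ 0.2 -0.1  0.6]
```

View pics/w12.png

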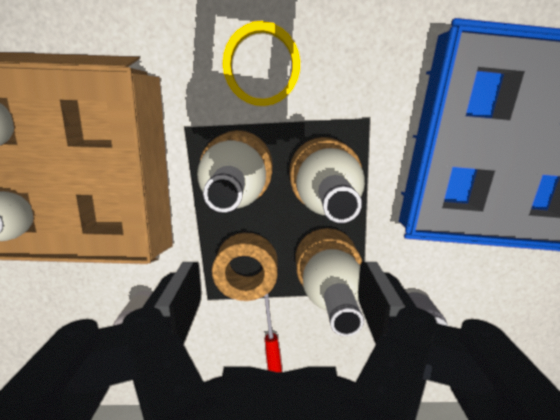

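The three large globes are in rings A, B and C with neck ends at (223,188), (342,203) and (345,320). Ring D is empty, and the tape is flat at (261,63).

```bash
python3 - <<'E'
from h import *
c=cam("wrist")
for n,C,p,b in(("A",(.5085,-.0573),(223,188),(234,174)),("B",(.5185,.0588),(342,203),(327,181)),("C",(.6505,.068),(345,320),(333,281))):
    print(n,lean(c,[*C,.071],.085,p),"straight end px",px(c,[*C,.156]).round(1),"ball exp",px(c,[*C,.071]).round(1),"seen approx",b)
E
python3 - <<'E'
import cv2
im=cv2.imread("pics/w12.png")[110:340,180:380];cv2.imwrite("pics/w12c.png",cv2.resize(im,None,fx=2.6,fy=2.6,interpolation=cv2.INTER_CUBIC))
E
```

```text
A (2.51, 4.2) straight end px [219.4 193.4] ball exp [232.2 174.3] seen approx (234, 174)
B (-0.95, 0.9) straight end px [343.2 202.2] ball exp [329.6 181.4] seen approx (327, 181)
C (-1.81, 0.5) straight end px [345.6 320.1] ball exp [332.9 278.6] seen approx (333, 281)
```

View pics/w12c.png

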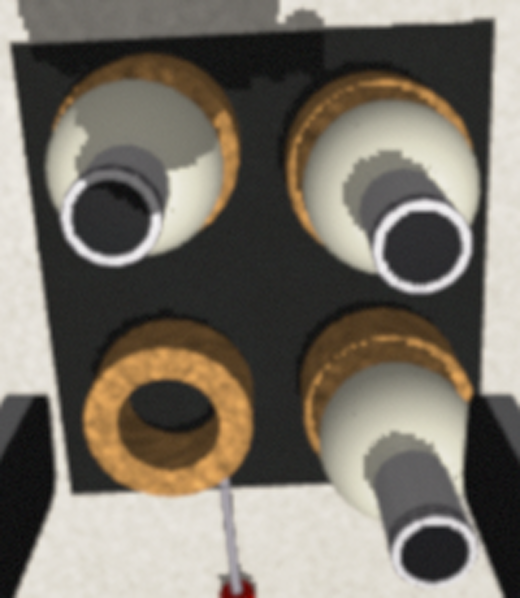

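In the close-up, the neck ends are A (223.5,194), B (342,205) and C (346,321.5). All are within about 3° of vertical and the balls are centred, so I'm handing in.

```bash
python3 - <<'E'
from h import *
print(ctrl.finish_job())
E
```

```text
the job is handed in; nothing more can be done
None
```

I handed the job in at about 51 s, with no verdict shown. Three large globes, including the stock carton's, stand in cork rings within about 3° of vertical by the last pictures; both small globes are in stock seats, the tape lies flat about 205 mm from the mat's middle, and the arm never went near the tin, glue or screwdriver.

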